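Set out the four conical flasks on the titration tray by their drawn circles

TASK

Get the tray ready for the titration class: pick out the four conical flasks and carry them one at a time to the blue tray, standing each upright and centred in the drawn circle that fits its base, the largest flask in the largest circle and so on down to the smallest. Keep the flasks upright, set them down gently instead of dropping them, and leave the two beakers where they stand.

Things in the scene. Friction and masses are not known exactly. Their poses are not given: they have to be found in the camera images.
- flask_250: The largest of four white plastic conical flasks, open at the top, standing loose on the bench: base 90 mm across, 150 mm tall; its wall tapers to a straight upright neck 34 mm in outer diameter that runs from 104 mm up to the rim at 150 mm. Round about its z axis. Origin: centre of its underside, z up. Light (under 150 g).
- flask_150: The second largest of four white plastic conical flasks, open at the top, standing loose on the bench: base 72 mm across, 120 mm tall; its wall tapers to a straight upright neck 29 mm in outer diameter that runs from 82 mm up to the rim at 120 mm. Round about its z axis. Origin: centre of its underside, z up. Light (under 150 g).
- flask_50: The third largest of four white plastic conical flasks, open at the top, standing loose on the bench: base 56 mm across, 95 mm tall; its wall tapers to a straight upright neck 24 mm in outer diameter that runs from 62 mm up to the rim at 95 mm. Round about its z axis. Origin: centre of its underside, z up. Light (under 150 g).
- flask_25: The smallest of four white plastic conical flasks, open at the top, standing loose on the bench: base 42 mm across, 75 mm tall; its wall tapers to a straight upright neck 20 mm in outer diameter that runs from 44 mm up to the rim at 75 mm. Round about its z axis. Origin: centre of its underside, z up. Light (under 150 g).
- spot_250: Drawn place of the largest flask: a white card 108 mm square, fixed in the blue tray, with a black circle 96 mm across inside its line (3 mm clear of that flask's base all round). Origin: the circle's centre on the card's top face, 6 mm above the bench, z up. The four cards lie two by two, about 115 mm between centres, in a fixed tray 260 mm square with an 18 mm rim.
- spot_150: Drawn place of the second largest flask: a white card 108 mm square, fixed in the blue tray, with a black circle 78 mm across inside its line (3 mm clear of that flask's base all round). Origin: the circle's centre on the card's top face, 6 mm above the bench, z up. The four cards lie two by two, about 115 mm between centres, in a fixed tray 260 mm square with an 18 mm rim.
- spot_50: Drawn place of the third largest flask: a white card 108 mm square, fixed in the blue tray, with a black circle 62 mm across inside its line (3 mm clear of that flask's base all round). Origin: the circle's centre on the card's top face, 6 mm above the bench, z up. The four cards lie two by two, about 115 mm between centres, in a fixed tray 260 mm square with an 18 mm rim.
- spot_25: Drawn place of the smallest flask: a white card 108 mm square, fixed in the blue tray, with a black circle 48 mm across inside its line (3 mm clear of that flask's base all round). Origin: the circle's centre on the card's top face, 6 mm above the bench, z up. The four cards lie two by two, about 115 mm between centres, in a fixed tray 260 mm square with an 18 mm rim.
- beaker_tall: Bystander: the taller white plastic beaker, nearly straight-sided with a wide open mouth, 68 mm across the mouth, 95 mm tall, loose on the bench among the flasks. Origin: centre of its underside, z up.
- beaker_low: Bystander: the smaller white plastic beaker, nearly straight-sided with a wide open mouth, 52 mm across the mouth, 65 mm tall, loose on the bench among the flasks. Origin: centre of its underside, z up.
Mind the look-alikes: they are no part of the job. Leave any red or yellow look-alike of the flask_150 alone.

How it is judged:
By the outcome, as a careful person would: the job done as asked, in the order asked, and still so for the second after the job is handed in, with the robot touching nothing.
It also fails if it takes over 118 s, if anything falls off the work surface, if the arm or the gripper's body presses on something with over 40 N, if the wrist force passes 120 N, or if a joint passes its speed limit or range.

ROBOT

A 6-joint arm with a two-finger parallel gripper is mounted at the origin on the work surface. World frame = base frame: x ahead of the robot, y to its left, z up, the work surface at z = 0. Lengths are in m, angles in rad, forces in N, time in s.
With the tool pointing down it reaches from about 0.35 to 0.85 m from the base axis. Payload 8.1 kg.
Tool frame: the origin (TCP) lies on the mounting face of the last link; the fingertips stand 186 mm ahead of it and the grasp point (between the pads) lies 167 mm ahead of it (nose_length is the distance from the TCP to the fingertips, in m); z points along the fingers, y is the line along which they close (so a half turn about z gives the same grasp; the last joint's range is limited). The gripper opens to 93 mm and grips with 3 to 60 N. Pads are 15 mm wide; open, the fingers measure 128 mm over their backs; the gripper's body (75 mm by 188 mm) begins 65 mm behind the grasp point.
Start: joints at [-0.085, 0.13, 1.488, -0, 1.523, -0.085], TCP at [0.6, 0, 0.405] pointing down, gripper open.
Joint ranges: [-2.96, 2.96], [-0.89, 2.26], [0.02, 2.5], [-1.34, 4.48], [0, 2.73], [-2.66, 2.66]. Speed limits (rad/s): [2.39, 2.39, 2.79, 3.14, 3.14, 3.14].

INTERFACE

Orientations are given as a unit quaternion [w, x, y, z].
In Python, from workcell import get_state, camera, get_calibration, finish_job, nose_length gives the robot as it stands.
- The arm moves only by the tool step_arm, never from a script. Its argument "series" is a list of rows, each a list of 7 numbers: the closure, from 0 (fully open) to 1 (shut), then the shift along the tool's x, y, z as a fraction of full scale, then the turn, a rotation vector about the tool's x, y, z as a fraction of full scale. A call has exactly 8 rows; each row shifts and turns the commanded pose from where the row before left it, along the tool's axes as they then stand; what a row does not reach is not made up. Full scale, the value 1, is 5 cm for a shift and 45 degrees for a turn. A row lasts 1/12 s, in which the tool goes at most 41.7 mm and 7.16 degrees, less where a joint would pass 70% of its speed; a pose out of reach is approached as far as the arm can. A call with a number of a shift or a turn outside -1 to 1 is refused whole. A call with a gripper value outside its range is refused whole. The fingers move at their own pace and stop on an object; "force" is the grip in N (left out, the last holds). Time passes only in rows, so rows that do not move let the fingers close, or fill a call up. It gives the time, the measured TCP pose, the force, the opening and the grip force at its end, in the units of the state.
- get_state(): the state, without advancing time (a new reading comes with each control period).
- camera(name): name is "scene" or "side" or "wrist"; returns the picture (480x640x3 uint8, blue, green, red); there is no depth.
- get_calibration(name): a dict with "vertical_fov" (degrees; the focal length in pixels is half the picture's height over the tangent of half this angle, whatever the lens; pixels are square), "cx", "cy" (the principal point, pixels), "dist" ([k1, k2, p1, p2, k3] as OpenCV has them; the pictures are not rectified), "world_from_camera" (4x4, takes a point from camera to world coordinates). Camera axes: x right, y up, looking along -z (the intrinsics and any distortion apply to the point x, -y, -z); pixel columns grow to the right and rows downward; lengths in m; the calibration is good to about 2 mm. A picture is of the moment at which its call begins: read the wrist's pose just before it. get_calibration takes no time and is no camera call; for the wrist camera it gives the pose at the moment of the call.
- finish_job(): hands the job in; it is judged then, once.
The state is a dict: "time": time; "joints": joint angles; "joint_velocities": joint speeds; "tau": joint torques, N m; "tool_pos": TCP position; "eef_rot": TCP orientation; "wrist_force": force on the tool from outside, world axes, zero at the start; "ft_torque": the same for the moment, N m; "finger_gap": finger opening in m; "finger_force": force on a finger pad.
Only numpy, scipy, OpenCV 4.12 (cv2) and the standard library are available. Lean on these libraries where they do the work, as an engineer would, in place of code of your own. Each camera call takes 0.05 s, during which the arm holds its last target. There are 200 camera calls.

## Working session

There is one attempt and no reset: what is moved stays moved. The work goes in short steps, Python scripts to look and compute and a tool call to move; the robot and the scene stay as the last step left them, time stands still between calls to the robot, and variables do not carry over. Pictures are saved under pics/ and viewed, at most 14 in all, crops included, and the job is handed in when it is done.

Besides the shell and the picture viewer there is one more tool, called after "Call:" by a JSON object that holds its "api" and its "payload", one argument or row to a line. step_arm: Moves the arm, as the interface text tells. Shift numbers are shares of 5 cm and turn numbers shares of 45 degrees, none past 1 either way. Its arguments: {"type":"object","properties":{"series":{"type":"array"},"force":{"type":"number"}},"required":["series"]}

```bash
mkdir -p pics; ls; python3 - <<'E'
from workcell import *
import cv2
print(get_state(), nose_length() if callable(nose_length) else nose_length)
for n in("scene","side"):
    cv2.imwrite(f"pics/{n}0.png",camera(n)); c=get_calibration(n); print(n,c)
print(get_calibration("wrist"))
E
```

```text
pics
{'time': 0.0, 'joints': array([-8.53972647e-02,  1.31155781e-01,  1.48934843e+00,  1.04012820e-05,
        1.52298186e+00, -8.53822315e-02]), 'joint_velocities': array([ 0.00170296, -0.00190798, -0.00076561, -0.00032734,  0.00084933,
        0.00045576]), 'tau': array([-1.61290725e-03, -5.59853125e+01, -4.91755986e+01,  7.67333270e-02,
        3.59135563e-02, -2.97389461e-04]), 'tool_pos': array([5.99753910e-01, 4.70454539e-05, 4.03652362e-01]), 'eef_rot': array([-7.27423670e-04,  7.07111959e-01,  7.07100970e-01, -6.05919377e-04]), 'wrist_force': array([ 0.5250781 , -0.39034471, -0.99828181]), 'ft_torque': array([ 0.01876788,  0.00597289, -0.03905439]), 'finger_force': 0.0, 'finger_gap': 0.09310947047806636} 0.1861
scene {'vertical_fov': 50.56450107038595, 'cx': 317.42033447711395, 'cy': 238.25520176499643, 'dist': array([-0.14644475,  0.        ,  0.        ,  0.        ,  0.        ]), 'world_from_camera': array([[ 8.34594674e-01, -4.42482141e-01,  3.28117792e-01,
         8.60387556e-01],
       [ 5.50863592e-01,  6.69288249e-01, -4.98600584e-01,
        -6.72449870e-01],
   
[... 438 characters left out ...]
1835697,  0.55162753, -0.77094481, -0.80424092],
       [ 0.02353673,  0.81760674,  0.57529579,  0.59554042],
       [ 0.        ,  0.        ,  0.        ,  1.        ]])}
{'vertical_fov': 61.35587232824589, 'cx': 309.31079277531813, 'cy': 238.43712469788957, 'dist': array([-0.0427461,  0.       ,  0.       ,  0.       ,  0.       ]), 'world_from_camera': array([[ 9.99995528e-01, -7.06314375e-04,  2.90596170e-03,
         6.00109939e-01],
       [-8.97491992e-06,  9.70995978e-01,  2.39095821e-01,
         6.58330833e-02],
       [-2.99055394e-03, -2.39094778e-01,  9.70991629e-01,
         3.83211808e-01],
       [ 0.00000000e+00,  0.00000000e+00,  0.00000000e+00,
         1.00000000e+00]])}
```

View pics/scene0.png

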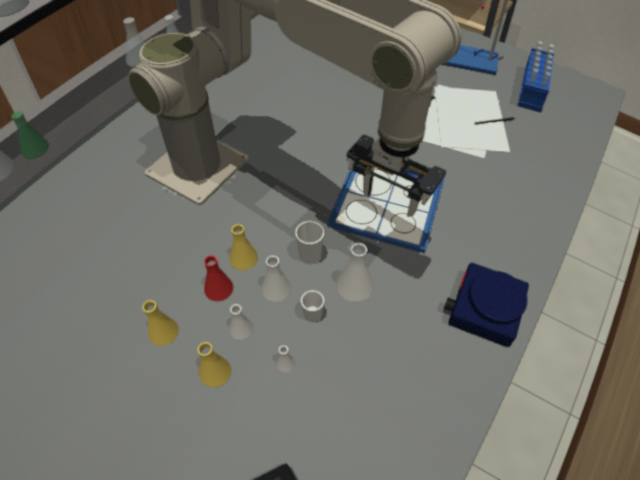

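View pics/side0.png

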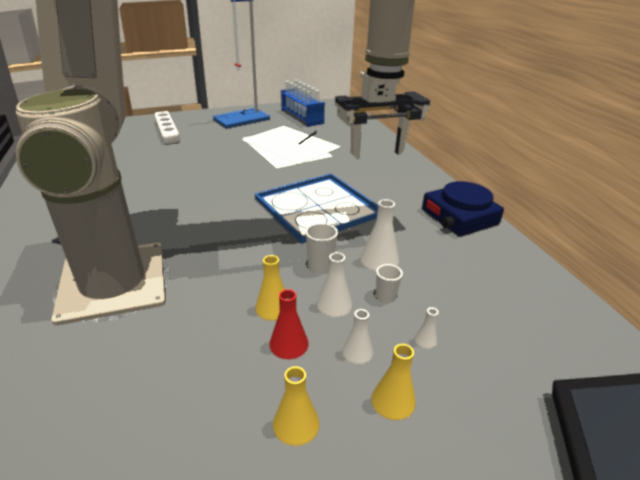

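The scene shot shows white flask rims at about (359,251), (273,262), (236,311) and (285,350), with beakers at (310,230) and (313,300). In the side shot the same rims are at (386,204), (337,258), (361,315) and (432,313). The tray is under the gripper.

```bash
cat >h.py <<'E'
import numpy as np,cv2
from workcell import *
def ray(c,p):
    f=240/np.tan(np.radians(c["vertical_fov"])/2)
    K=np.array([[f,0,c["cx"]],[0,f,c["cy"]],[0,0,1.]])
    q=cv2.undistortPoints(np.array([[p]],float),K,np.array(c["dist"]))[0,0]
    T=np.array(c["world_from_camera"]); d=T[:3,:3]@[q[0],-q[1],-1]
    return T[:3,3],d/np.linalg.norm(d)
def plane(c,p,z):
    o,d=ray(c,p); return o+d*(z-o[2])/d[2]
def tri(*cp):
    A=np.zeros((3,3));b=np.zeros(3);R=[]
    for c,p in cp:
        o,d=ray(c,p);P=np.eye(3)-np.outer(d,d);A+=P;b+=P@o;R.append((P,o))
    x=np.linalg.solve(A,b); return x,[round(1000*np.linalg.norm(P@(x-o)),1) for P,o in R]
E
python3 - <<'E'
from h import *
s,d=cv2.imread("pics/scene0.png"),cv2.imread("pics/side0.png")
S=get_calibration("scene");D=get_calibration("side")
for n,a,b in [("250",(359,251),(386,204)),("150",(273,262),(337,258)),("50",(236,311),(361,315)),("25",(285,350),(432,313)),("tall",(310,230),(322,234)),("low",(313,300),(389,273))]:
    print(n,tri((S,a),(D,b)))
def crop(im,x,y,w,h,k): return cv2.resize(im[y:y+h,x:x+w],None,fx=k,fy=k,interpolation=cv2.INTER_CUBIC)
cv2.imwrite("pics/c1.png",crop(s,220,215,160,150,4)); cv2.imwrite("pics/c2.png",crop(d,300,190,160,150,4))
w=camera("wrist");cv2.imwrite("pics/w0.png",w); C=get_calibration("wrist")
for p in [(0,0),(640,0),(640,480),(0,480)]: print(plane(C,p,0.006))
E
```

```text
250 (array([ 0.58695775, -0.0934804 ,  0.14502997]), [np.float64(1.1), np.float64(1.1)])
150 (array([ 0.43565438, -0.20460578,  0.1149925 ]), [np.float64(0.4), np.float64(0.4)])
50 (array([ 0.43181568, -0.33528308,  0.08953471]), [np.float64(1.8), np.float64(1.8)])
25 (array([ 0.56481476, -0.34464018,  0.06648298]), [np.float64(0.5), np.float64(0.5)])
tall (array([ 0.44712608, -0.07549351,  0.08942411]), [np.float64(5.2), np.float64(5.2)])
low (array([ 0.54547981, -0.21129082,  0.06030227]), [np.float64(1.1), np.float64(1.1)])
[0.32885302 0.18727704 0.006     ]
[0.88799634 0.18762121 0.006     ]
[ 0.99276861 -0.32298683  0.006     ]
[ 0.23081603 -0.32355238  0.006     ]
```

View pics/c1.png

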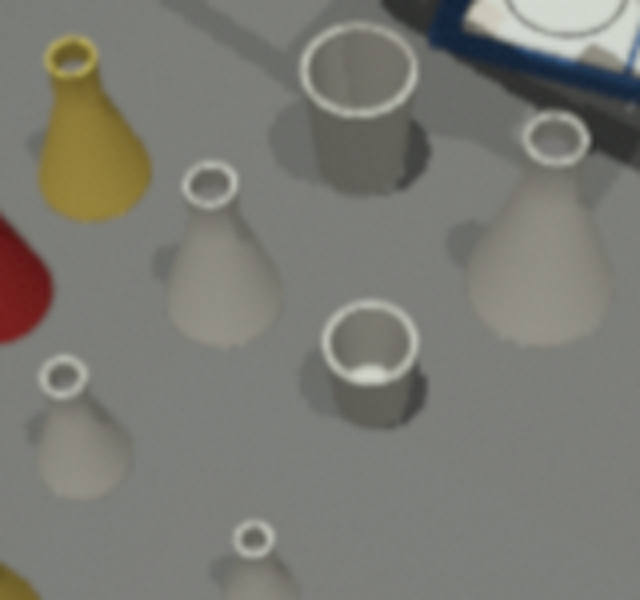

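View pics/c2.png

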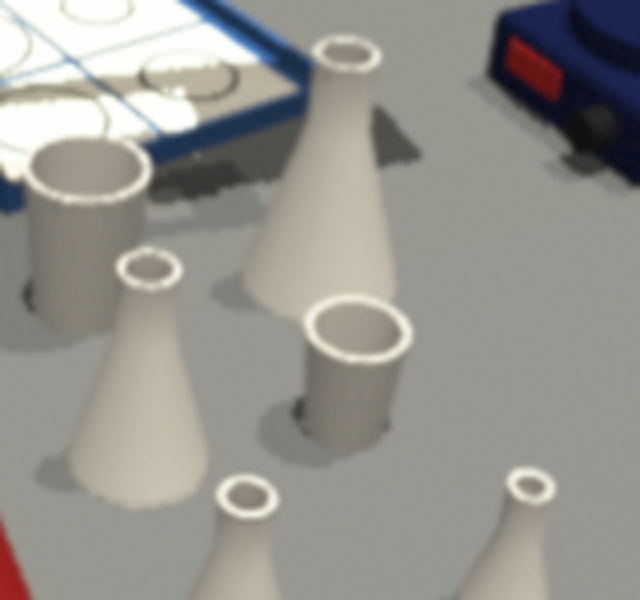

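View pics/w0.png

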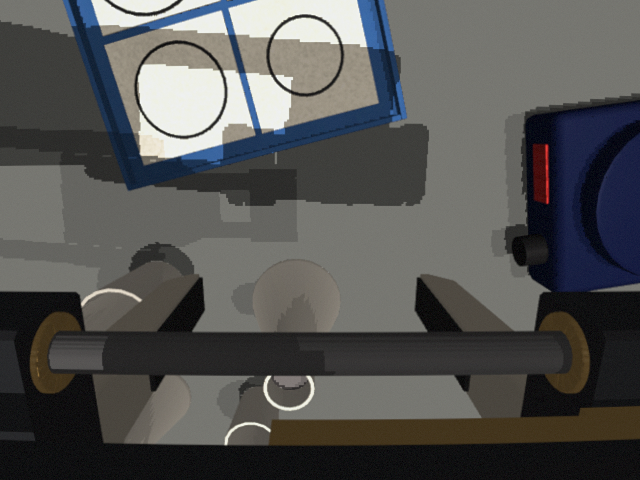

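The crops give rim centres. In c1: 250 (556,138), 150 (210,184), 50 (63,377), 25 (254,539). In c2: 250 (346,54), 150 (149,269), 50 (247,497), 25 (530,486). The wrist view shows only two circles, at (181,89) and (305,55). I'll move over the tray to see all four.

Call:
{"api": "step_arm", "payload": {
  "series": [
    [0,0.8,0,0,0,0,0],
    [0,0.8,0,0,0,0,0],
    [0,0.8,0,0,0,0,0],
    [0,0.8,0,0,0,0,0],
    [0,0.8,0,0,0,0,0],
    [0,0,0,0,0,0,0],
    [0,0,0,0,0,0,0],
    [0,0,0,0,0,0,0]
  ],
  "force": 15
}}

```text
time: 0.82
tool_pos: [0.5999, 0.2001, 0.4042]
eef_rot: [-0.0, 0.707, 0.707, -0.001]
wrist_force: [-0.6, -0.2, -1.0]
finger_gap: 0.0933
finger_force: 0.0
```

```bash
python3 - <<'E'
from h import *
S=get_calibration("scene");D=get_calibration("side")
u=lambda p,x,y:((p[0]+.5)/4-.5+x,(p[1]+.5)/4-.5+y)
for n,a,b in [("250",(556,138),(346,54)),("150",(210,184),(149,269)),("50",(63,377),(247,497)),("25",(254,539),(530,486)),("tall",(359,69),(88,169)),("low",(370,342),(358,329))]:
    x,e=tri((S,u(a,220,215)),(D,u(b,300,190)));print(n,x.round(4),e)
cv2.imwrite("pics/w1.png",camera("wrist"));C=get_calibration("wrist")
np.save("w1.npy",C,allow_pickle=True);print(get_state()["tool_pos"])
cv2.imwrite("pics/s1.png",camera("scene"))
E
```

```text
250 [ 0.5858 -0.0934  0.1485] [np.float64(0.3), np.float64(0.3)]
150 [ 0.4343 -0.2055  0.1192] [np.float64(0.3), np.float64(0.3)]
50 [ 0.4308 -0.3353  0.0942] [np.float64(0.1), np.float64(0.1)]
25 [ 0.5626 -0.3474  0.0735] [np.float64(0.1), np.float64(0.1)]
tall [ 0.4477 -0.0794  0.0935] [np.float64(1.1), np.float64(1.1)]
low [ 0.5448 -0.2136  0.0643] [np.float64(0.2), np.float64(0.2)]
[0.600045   0.19936028 0.40434472]
```

View pics/w1.png

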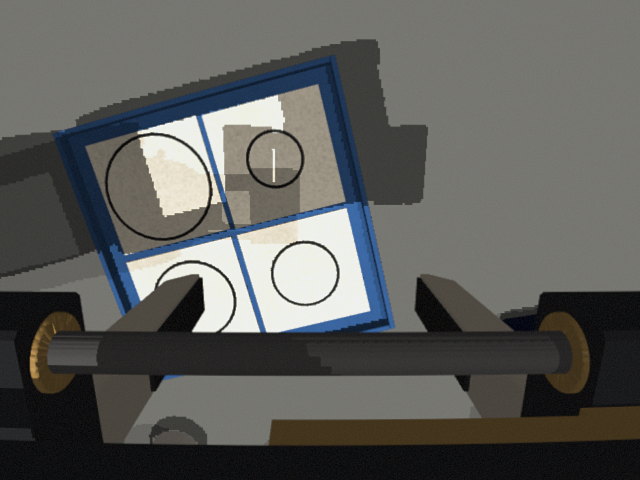

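All six rims triangulate cleanly. w1 shows spot_250 at (159,187), spot_25 at (275,159) and spot_50 at (305,273). spot_150 is partly hidden here, but it is clear in w0 at (181,89).

```bash
python3 - <<'E'
from h import *
from scipy.optimize import least_squares
C1=np.load("w1.npy",allow_pickle=True).item()
C0=dict(C1);C0["world_from_camera"]=np.array([[ 9.99995528e-01,-7.06314375e-04,2.90596170e-03,6.00109939e-01],[-8.97491992e-06,9.70995978e-01,2.39095821e-01,6.58330833e-02],[-2.99055394e-03,-2.39094778e-01,9.70991629e-01,3.83211808e-01],[0,0,0,1]])
print("height",tri((C0,(305,55)),(C1,(305,273))))
for n,C,f,p,R in [("250",C1,"w1",(159,187),.048),("25",C1,"w1",(275,159),.024),("50",C1,"w1",(305,273),.031),("150",C0,"w0",(181,89),.039),("50b",C0,"w0",(305,55),.031)]:
    g=cv2.cvtColor(cv2.imread(f"pics/{f}.png"),cv2.COLOR_BGR2GRAY)
    bh=cv2.morphologyEx(g,cv2.MORPH_BLACKHAT,np.ones((7,7),np.uint8))
    c=plane(C,p,.006)[:2]; c0=c
    q=60;ys,xs=np.mgrid[max(0,p[1]-q):p[1]+q,p[0]-q:p[0]+q]
    m=bh[ys,xs]>40
    P=np.array([plane(C,(x,y),.006)[:2] for x,y in zip(xs[m],ys[m])])
    for tol in(.006,.004,.003):
        d=np.abs(np.linalg.norm(P-c,axis=1)-R)<tol
        r=least_squares(lambda v:np.linalg.norm(P[d]-v[:2],axis=1)-v[2],[*c,R],loss="soft_l1",f_scale=.001).x;c=r[:2]
    print(n,c0.round(4),r.round(4),d.sum())
E
```

```text
height (array([0.59532509, 0.137231  , 0.00722454]), [np.float64(0.1), np.float64(0.1)])
250 [0.4585 0.2216] [0.4572 0.2207 0.0494] 1042
25 [0.5681 0.247 ] [0.5677 0.2472 0.0254] 571
50 [0.5954 0.1368] [0.5952 0.1361 0.0324] 656
150 [0.4849 0.1097] [0.4841 0.1088 0.0404] 1060
50b [0.5952 0.1375] [0.595  0.1369 0.0324] 905
```

```bash
python3 - <<'E'
from h import *
C0=get_calibration("wrist");C0["world_from_camera"]=np.array([[ 9.99995528e-01,-7.06314375e-04,2.90596170e-03,6.00109939e-01],[-8.97491992e-06,9.70995978e-01,2.39095821e-01,6.58330833e-02],[-2.99055394e-03,-2.39094778e-01,9.70991629e-01,3.83211808e-01],[0,0,0,1]])
print(plane(C0,(289,390),.15), plane(C0,(248,440),.066))
S=get_calibration("scene");D=get_calibration("side")
E
python3 - <<'E'
import cv2
im=cv2.imread("pics/s1.png")
cv2.imwrite("pics/s1c.png",cv2.resize(im[130:330,280:480],None,fx=3,fy=3,interpolation=cv2.INTER_CUBIC))
E
```

```text
[ 0.58603414 -0.09440479  0.15      ] [ 0.54192096 -0.20611133  0.066     ]
```

Call:
{"api": "step_arm", "payload": {
  "series": [
    [0,-0.735,-0.035,0,0,0,0],
    [0,-0.735,-0.035,0,0,0,0],
    [0,-0.735,-0.035,0,0,0,0],
    [0,-0.735,-0.035,0,0,0,0],
    [0,-0.735,-0.035,0,0,0,0],
    [0,-0.735,-0.035,0,0,0,0],
    [0,-0.735,-0.035,0,0,0,0],
    [0,-0.735,-0.035,0,0,0,0]
  ],
  "force": 12
}}

```text
time: 1.58
tool_pos: [0.5851, -0.0973, 0.405]
eef_rot: [0.0, 0.708, 0.706, 0.0]
wrist_force: [0.8, -0.1, -0.5]
finger_gap: 0.0928
finger_force: 0.0
```

Call:
{"api": "step_arm", "payload": {
  "series": [
    [0,0,0,0,0,0,0],
    [0,0,0,0.5,0,0,0],
    [0,0,0,0.5,0,0,0],
    [0,0,0,0.5,0,0,0],
    [0,0,0,0.4,0,0,0],
    [0,0,0,0.25,0,0,0],
    [0,0,0,0,0,0,0],
    [0,0,0,0,0,0,0]
  ]
}}

```text
time: 2.25
tool_pos: [0.5857, -0.0944, 0.2971]
eef_rot: [-0.0, 0.707, 0.707, -0.0]
wrist_force: [-0.3, -0.3, 0.4]
finger_gap: 0.0931
finger_force: 0.0
```

```bash
python3 - <<'E'
from h import *
s=cv2.resize(camera("side")[120:320,270:470],None,fx=3,fy=3);w=camera("wrist")
print(get_state()["tool_pos"])
cv2.imwrite("pics/g1.png",s)
E
```

```text
[ 0.58660647 -0.09439403  0.29917092]
```

View pics/g1.png

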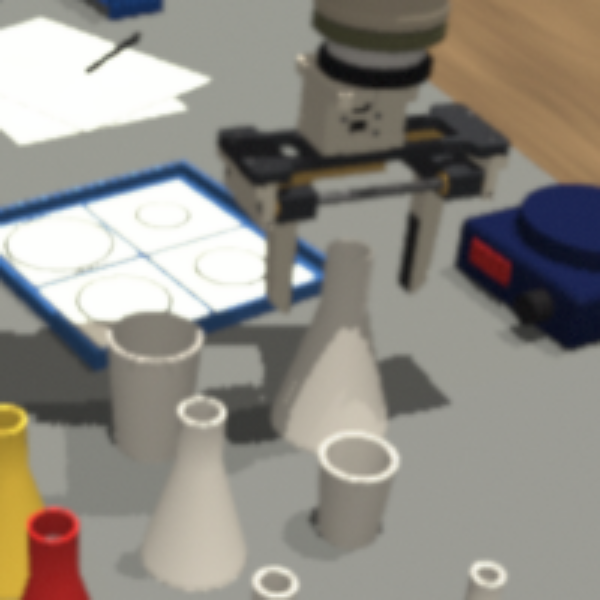

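The fingers straddle the 250 neck at (348,260 in the crop), well centred. I'll close on it and then lift.

Call:
{"api": "step_arm", "payload": {
  "series": [
    [0.5,0,0,0,0,0,0],
    [0.6,0,0,0,0,0,0],
    [0.7,0,0,0,0,0,0],
    [1,0,0,0,0,0,0],
    [1,0,0,0,0,0,0],
    [1,0,0,0,0,0,0],
    [1,0,0,0,0,0,0],
    [1,0,0,0,0,0,0]
  ],
  "force": 12
}}

```text
time: 3.02
tool_pos: [0.5859, -0.094, 0.2972]
eef_rot: [-0.0, 0.707, 0.707, -0.0]
wrist_force: [-0.9, -0.9, 0.2]
finger_gap: 0.0467
finger_force: 11.8
```

Call:
{"api": "step_arm", "payload": {
  "series": [
    [1,0,0,0,0,0,0],
    [1,0,0,0,0,0,0],
    [1,0,0,0,0,0,0],
    [1,0,0,0,0,0,0],
    [1,0,0,0,0,0,0],
    [1,0,0,0,0,0,0],
    [1,0,0,0,0,0,0],
    [1,0,0,0,0,0,0]
  ]
}}

```text
time: 3.68
tool_pos: [0.586, -0.094, 0.2972]
eef_rot: [-0.0, 0.707, 0.707, -0.0]
wrist_force: [-0.5, 1.0, -0.2]
finger_gap: 0.0467
finger_force: 11.8
```

```bash
python3 - <<'E'
from h import *
a=cv2.resize(camera("side")[150:300,300:460],None,fx=2.5,fy=2.5);b=cv2.resize(camera("scene")[180:330,280:440],None,fx=2.5,fy=2.5)
cv2.imwrite("pics/g2.png",np.hstack([a,b]))
E
```

```text
(no output)
```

View pics/g2.png

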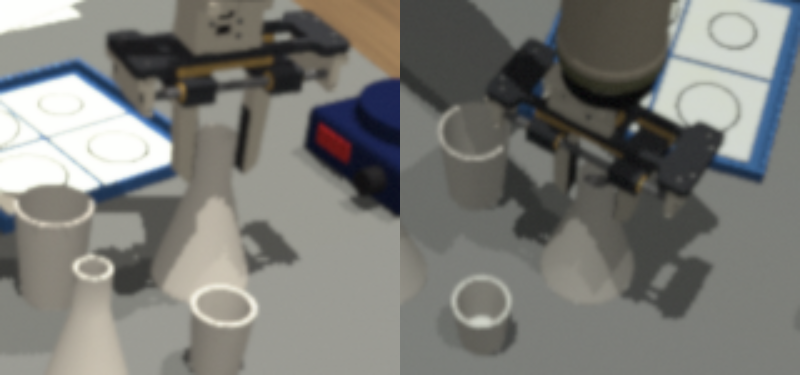

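Both fingers stopped symmetrically at 46.7 mm with 12 N, which is more than the 34 mm neck, so the contact may be on the taper at the tips. I'll check how the hold behaves with a small lift.

Call:
{"api": "step_arm", "payload": {
  "series": [
    [1,0,0,0,0,0,0],
    [1,0,0,-0.1,0,0,0],
    [1,0,0,-0.1,0,0,0],
    [1,0,0,-0.1,0,0,0],
    [1,0,0,-0.1,0,0,0],
    [1,0,0,0,0,0,0],
    [1,0,0,0,0,0,0],
    [1,0,0,0,0,0,0]
  ],
  "force": 20
}}

```text
time: 4.45
tool_pos: [0.586, -0.094, 0.3172]
eef_rot: [0.0, 0.707, 0.707, -0.0]
wrist_force: [-0.1, -0.3, -1.8]
finger_gap: 0.0467
finger_force: 19.6
```

```bash
python3 - <<'E'
from h import *
a=cv2.resize(camera("side")[150:300,300:460],None,fx=2.5,fy=2.5);b=cv2.resize(camera("scene")[180:330,280:440],None,fx=2.5,fy=2.5)
cv2.imwrite("pics/g3.png",np.hstack([a,b]))
E
```

```text
(no output)
```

View pics/g3.png

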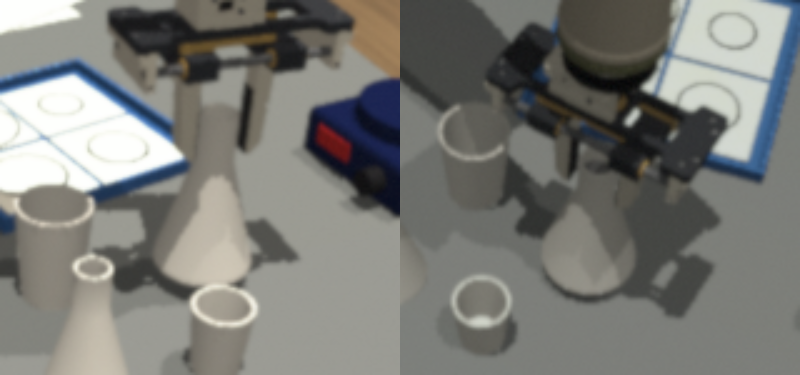

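The flask is held upright and clear of the bench by about 20 mm. I'll carry it to spot_250.

Call:
{"api": "step_arm", "payload": {
  "series": [
    [1,0,0,-0.6,0,0,0],
    [1,0.63,-0.257,0,0,0,0],
    [1,0.63,-0.257,0,0,0,0],
    [1,0.63,-0.257,0,0,0,0],
    [1,0.63,-0.257,0,0,0,0],
    [1,0.63,-0.257,0,0,0,0],
    [1,0.63,-0.257,0,0,0,0],
    [1,0.63,-0.257,0,0,0,0]
  ]
}}

```text
time: 5.22
tool_pos: [0.4951, 0.1278, 0.347]
eef_rot: [-0.0, 0.707, 0.707, -0.0]
wrist_force: [-0.6, -0.2, -1.0]
finger_gap: 0.0468
finger_force: 19.6
```

Call:
{"api": "step_arm", "payload": {
  "series": [
    [1,0.63,-0.257,0,0,0,0],
    [1,0.63,-0.257,0,0,0,0],
    [1,0.4,-0.16,0,0,0,0],
    [1,0.23,-0.097,0,0,0,0],
    [1,0,0,0,0,0,0],
    [1,0,0,0,0,0,0],
    [1,0,0,0.3,0,0,0],
    [1,0,0,0,0,0,0]
  ]
}}

```text
time: 5.88
tool_pos: [0.4575, 0.2196, 0.33]
eef_rot: [-0.0, 0.708, 0.707, -0.002]
wrist_force: [-1.0, 0.5, -2.2]
finger_gap: 0.0466
finger_force: 19.5
```

```bash
python3 - <<'E'
from h import *
x=[get_state()["tool_pos"]]
for _ in range(1): camera("side"); x.append(get_state()["tool_pos"])
print(np.round(x,4), get_state()["finger_gap"])
a=camera("side")[130:330,240:440];b=camera("scene")[100:300,300:500]
cv2.imwrite("pics/g4.png",cv2.resize(np.hstack([a,b]),None,fx=2,fy=2))
E
```

```text
[[0.4575 0.2196 0.33  ]
 [0.4575 0.2196 0.3307]] 0.046856712634647905
```

View pics/g4.png

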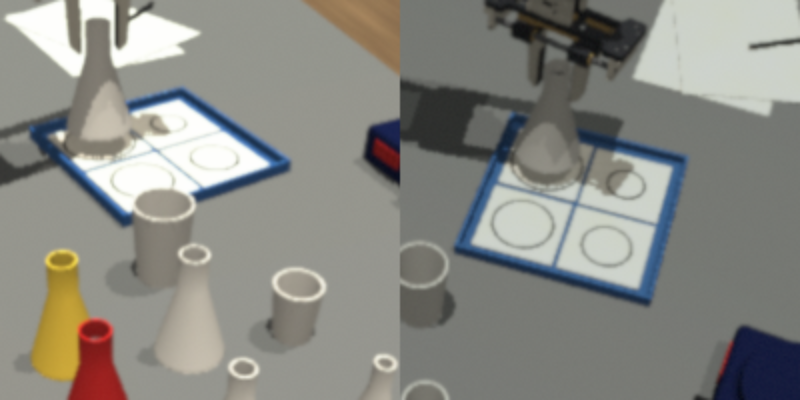

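The flask is above spot_250, upright and clear of the rim. Now I'll lower it gently.

Call:
{"api": "step_arm", "payload": {
  "series": [
    [1,0,0,0.2,0,0,0],
    [1,0,0,0.15,0,0,0],
    [1,0,0,0.1,0,0,0],
    [1,0,0,0.06,0,0,0],
    [1,0,0,0.04,0,0,0],
    [1,0,0,0.02,0,0,0],
    [1,0,0,0,0,0,0],
    [1,0,0,0,0,0,0]
  ]
}}

```text
time: 6.7
tool_pos: [0.4576, 0.2211, 0.304]
eef_rot: [0.0, 0.707, 0.707, 0.0]
wrist_force: [1.6, 0.4, -1.3]
finger_gap: 0.0467
finger_force: 19.6
```

Call:
{"api": "step_arm", "payload": {
  "series": [
    [1,0,0,0.02,0,0,0],
    [1,0,0,0.02,0,0,0],
    [1,0,0,0,0,0,0],
    [0.4,0,0,0,0,0,0],
    [0.3,0,0,0,0,0,0],
    [0.2,0,0,0,0,0,0],
    [0,0,0,0,0,0,0],
    [0,0,0,0,0,0,0]
  ]
}}

```text
time: 7.37
tool_pos: [0.4575, 0.2211, 0.3016]
eef_rot: [-0.0, 0.707, 0.707, -0.0]
wrist_force: [0.6, 1.0, 0.7]
finger_gap: 0.0753
finger_force: 0.0
```

Call:
{"api": "step_arm", "payload": {
  "series": [
    [0,0,0,-0.1,0,0,0],
    [0,0,0,-0.3,0,0,0],
    [0,0,0,-0.6,0,0,0],
    [0,0,0,-0.8,0,0,0],
    [0,0,0,-0.2,0,0,0],
    [0,0,0,0,0,0,0],
    [0,0,0,0,0,0,0],
    [0,0,0,0,0,0,0]
  ]
}}

```text
time: 8.03
tool_pos: [0.4572, 0.2209, 0.4005]
eef_rot: [-0.0, 0.707, 0.707, -0.001]
wrist_force: [-1.0, 0.1, -0.5]
finger_gap: 0.0932
finger_force: 0.0
```

```bash
python3 - <<'E'
from h import *
print(get_state()["tool_pos"])
w=camera("wrist");C=get_calibration("wrist");np.save("w2.npy",C,allow_pickle=True);cv2.imwrite("pics/w2.png",w)
E
```

```text
[0.4572029  0.22090549 0.40048463]
```

View pics/w2.png

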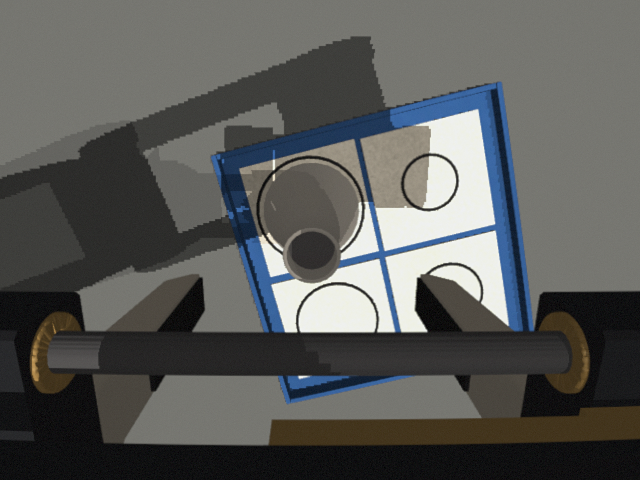

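w2 shows the 250 flask standing inside its circle: rim centre (312,255), circle centre about (310,210). I'll check this numerically and refit the other circles.

```bash
cat >>h.py <<'E'
from scipy.optimize import least_squares
def fit(C,img,c,R,z=.006,th=40,q=60):
    "circle of radius ~R drawn at height z near world xy c"
    g=cv2.cvtColor(img,cv2.COLOR_BGR2GRAY); bh=cv2.morphologyEx(g,cv2.MORPH_BLACKHAT,np.ones((7,7),np.uint8))
    ys,xs=np.nonzero(bh>th)
    P=np.array([plane(C,(x,y),z)[:2] for x,y in zip(xs,ys)]); c=np.array(c)
    for tol in(.006,.004,.003):
        d=np.abs(np.linalg.norm(P-c,axis=1)-R)<tol
        r=least_squares(lambda v:np.linalg.norm(P[d]-v[:2],axis=1)-v[2],[*c,R],loss="soft_l1",f_scale=.001).x;c=r[:2]
    return r.round(4),d.sum()
E
python3 - <<'E'
from h import *
C=np.load("w2.npy",allow_pickle=True).item();w=cv2.imread("pics/w2.png")
print("rim",plane(C,(312,255),.156))
for n,c,R in[("250",(.4573,.2208),.0494),("25",(.568,.2472),.0254),("150",(.4843,.109),.0404)]: print(n,fit(C,w,c,R))
E
```

```text
rim [0.45803592 0.22159806 0.156     ]
250 (array([0.4566, 0.2212, 0.0494]), np.int64(946))
25 (array([0.5668, 0.2478, 0.0255]), np.int64(596))
150 (array([0.4837, 0.1088, 0.0404]), np.int64(519))
```

```bash
python3 - <<'E'
from h import *
S=get_calibration("scene");D=get_calibration("side")
for n,a,b in[("yA",(238,230),(271,261)),("red",(210,262),(288,296)),("yB",(151,307),(295,375)),("yC",(206,349),(403,352))]: print(n,tri((S,a),(D,b)))
E
```

```text
yA (array([ 0.31613447, -0.17858244,  0.1157038 ]), [np.float64(0.1), np.float64(0.1)])
red (array([ 0.32045351, -0.28279425,  0.11729875]), [np.float64(0.6), np.float64(0.6)])
yB (array([ 0.28788579, -0.43862791,  0.11409559]), [np.float64(1.0), np.float64(1.0)])
yC (array([ 0.44779603, -0.44610703,  0.11454105]), [np.float64(0.2), np.float64(0.2)])
```

Call:
{"api": "step_arm", "payload": {
  "series": [
    [0,-0.8,-0.06,0,0,0,0],
    [0,-0.8,-0.06,0,0,0,0],
    [0,-0.8,-0.06,0,0,0,0],
    [0,-0.8,-0.06,0,0,0,0],
    [0,-0.8,-0.06,0,0,0,0],
    [0,-0.8,-0.06,0,0,0,0],
    [0,-0.8,-0.06,0,0,0,0],
    [0,-0.8,-0.05,0,0,0,0]
  ]
}}

```text
time: 8.75
tool_pos: [0.4329, -0.1006, 0.4001]
eef_rot: [-0.001, 0.707, 0.707, -0.001]
wrist_force: [0.6, -0.1, -0.8]
finger_gap: 0.0931
finger_force: 0.0
```

Call:
{"api": "step_arm", "payload": {
  "series": [
    [0,-0.8,0,0,0,0,0],
    [0,-0.8,0,0,0,0,0],
    [0,-0.53,0,0,0,0,0],
    [0,0,0,0,0,0,0],
    [0,0,0,0,0,0,0],
    [0,0,0,0,0,0,0],
    [0,0,0,0,0,0,0],
    [0,0,0,0,0,0,0]
  ]
}}

```text
time: 9.42
tool_pos: [0.4341, -0.2043, 0.4014]
eef_rot: [-0.0, 0.706, 0.708, 0.0]
wrist_force: [-0.6, -0.0, -0.5]
finger_gap: 0.0932
finger_force: 0.0
```

Call:
{"api": "step_arm", "payload": {
  "series": [
    [0,0,0,0.5,0,0,0],
    [0,0,0,0.6,0,0,0],
    [0,0,0,0.6,0,0,0],
    [0,0,0,0.5,0,0,0],
    [0,0,0,0.3,0,0,0],
    [0,0,0,0.13,0,0,0],
    [0,0,0,0,0,0,0],
    [0.4,0,0,0,0,0,0]
  ],
  "force": 12
}}

```text
time: 10.08
tool_pos: [0.4344, -0.2051, 0.271]
eef_rot: [0.0, 0.707, 0.707, 0.0]
wrist_force: [-0.3, -0.5, -0.3]
finger_gap: 0.0898
finger_force: 0.0
```

Call:
{"api": "step_arm", "payload": {
  "series": [
    [0.5,0,0,0,0,0,0],
    [0.6,0,0,0,0,0,0],
    [0.7,0,0,0,0,0,0],
    [1,0,0,0,0,0,0],
    [1,0,0,0,0,0,0],
    [1,0,0,0,0,0,0],
    [1,0,0,0,0,0,0],
    [1,0,0,0,0,0,0]
  ]
}}

```text
time: 10.75
tool_pos: [0.434, -0.2055, 0.2702]
eef_rot: [-0.0, 0.707, 0.707, -0.0]
wrist_force: [0.3, -0.1, -0.3]
finger_gap: 0.0406
finger_force: 11.8
```

Call:
{"api": "step_arm", "payload": {
  "series": [
    [1,0,0,0,0,0,0],
    [1,0,0,-0.3,0,0,0],
    [1,0,0,-0.7,0,0,0],
    [1,0,0,-0.8,0,0,0],
    [1,0,0,-0.8,0,0,0],
    [1,0,0,0,0,0,0],
    [1,0.65,0.1,0,0,0,0],
    [1,0.65,0.1,0,0,0,0]
  ],
  "force": 20
}}

```text
time: 11.42
tool_pos: [0.444, -0.1409, 0.4011]
eef_rot: [0.001, 0.708, 0.706, 0.0]
wrist_force: [0.5, 0.8, -1.6]
finger_gap: 0.0401
finger_force: 19.6
```

```bash
python3 - <<'E'
from h import *
a=camera("side")[50:350,200:500];b=camera("scene")[100:400,200:500]
cv2.imwrite("pics/g5.png",np.hstack([a,b]))
E
```

```text
(no output)
```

View pics/g5.png

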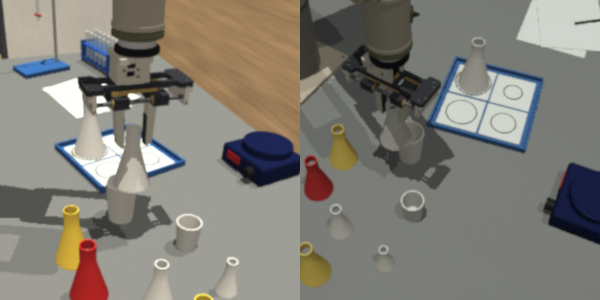

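The 150 flask is held upright and passing over the tall beaker, and the 250 stands in its circle. I'll carry on.

Call:
{"api": "step_arm", "payload": {
  "series": [
    [1,0.7,0.12,0,0,0,0],
    [1,0.7,0.12,0,0,0,0],
    [1,0.7,0.12,0,0,0,0],
    [1,0.7,0.12,0,0,0,0],
    [1,0.7,0.12,0,0,0,0],
    [1,0.7,0.12,0,0,0,0],
    [1,0.5,0.08,0,0,0,0],
    [1,0.29,0,0,0,0,0]
  ]
}}

```text
time: 12.18
tool_pos: [0.4843, 0.1114, 0.3998]
eef_rot: [-0.0, 0.706, 0.708, 0.0]
wrist_force: [-0.3, -0.6, -0.1]
finger_gap: 0.04
finger_force: 19.6
```

Call:
{"api": "step_arm", "payload": {
  "series": [
    [1,0,0,0,0,0,0],
    [1,0,0,0.4,0,0,0],
    [1,0,0,0.6,0,0,0],
    [1,0,0,0.6,0,0,0],
    [1,0,0,0.4,0,0,0],
    [1,0,0,0.2,0,0,0],
    [1,0,0,0.1,0,0,0],
    [1,0,0,0,0,0,0]
  ]
}}

```text
time: 12.85
tool_pos: [0.4839, 0.1084, 0.2846]
eef_rot: [-0.0, 0.707, 0.707, -0.001]
wrist_force: [0.4, 0.6, -0.4]
finger_gap: 0.04
finger_force: 19.6
```

Call:
{"api": "step_arm", "payload": {
  "series": [
    [1,0,0,0.06,0,0,0],
    [1,0,0,0.04,0,0,0],
    [1,0,0,0.02,0,0,0],
    [1,0,0,0.02,0,0,0],
    [1,0,0,0.01,0,0,0],
    [1,0,0,0.01,0,0,0],
    [1,0,0,0,0,0,0],
    [1,0,0,0,0,0,0]
  ]
}}

```text
time: 13.52
tool_pos: [0.4846, 0.1089, 0.2786]
eef_rot: [0.001, 0.707, 0.707, 0.001]
wrist_force: [-1.3, -2.0, 6.0]
finger_gap: 0.04
finger_force: 20.3
```

Call:
{"api": "step_arm", "payload": {
  "series": [
    [1,0,0,0,0,0,0],
    [0.5,0,0,0,0,0,0],
    [0.4,0,0,0,0,0,0],
    [0.3,0,0,0,0,0,0],
    [0.2,0,0,0,0,0,0],
    [0.1,0,0,0,0,0,0],
    [0.1,0,0,0,0,0,0],
    [0,0,0,0,0,0,0]
  ]
}}

```text
time: 14.18
tool_pos: [0.4839, 0.1091, 0.2771]
eef_rot: [-0.0, 0.707, 0.707, -0.0]
wrist_force: [-0.0, 0.2, 0.1]
finger_gap: 0.0818
finger_force: 0.0
```

Call:
{"api": "step_arm", "payload": {
  "series": [
    [0,0,0,-0.1,0,0,0],
    [0,0,0,-0.3,0,0,0],
    [0,0,0,-0.6,0,0,0],
    [0,0,0,-0.8,0,0,0],
    [0,0,0,-0.7,0,0,0],
    [0,0,0,0,0,0,0],
    [0,0,0,0,0,0,0],
    [0,0,0,0,0,0,0]
  ]
}}

```text
time: 14.85
tool_pos: [0.4839, 0.109, 0.4021]
eef_rot: [0.0, 0.707, 0.707, 0.0]
wrist_force: [0.3, 0.5, -1.6]
finger_gap: 0.0931
finger_force: 0.0
```

```bash
cat >>h.py <<'E'
def rim(C,img,c,R,z,save=None):
    "fit flask rim (bright ring) at height z near world xy c: best circle by edge gradient"
    g=cv2.GaussianBlur(cv2.cvtColor(img,cv2.COLOR_BGR2GRAY),(3,3),0).astype(float)
    T=np.linalg.inv(np.array(C["world_from_camera"]));f=240/np.tan(np.radians(C["vertical_fov"])/2)
    K=np.array([[f,0,C["cx"]],[0,f,C["cy"]],[0,0,1.]])
    a=np.linspace(0,2*np.pi,90)
    def s(c,r):
        P=np.c_[c[0]+r*np.cos(a),c[1]+r*np.sin(a),0*a+z]@T[:3,:3].T+T[:3,3]
        p=cv2.projectPoints(P*[1,-1,-1],np.zeros(3),np.zeros(3),K,np.array(C["dist"]))[0][:,0].astype(np.float32)
        return cv2.remap(g.astype(np.float32),p[:,0],p[:,1],cv2.INTER_LINEAR).ravel()
    best=max(((np.mean(np.abs(s((c[0]+i,c[1]+j),R-.001)-s((c[0]+i,c[1]+j),R+.0015))),c[0]+i,c[1]+j) for i in np.arange(-.008,.0081,.0005) for j in np.arange(-.008,.0081,.0005)))
    return np.round(best,4)
E
python3 - <<'E'
from h import *
print(get_state()["tool_pos"])
w=camera("wrist");C=get_calibration("wrist");np.save("w3.npy",C,allow_pickle=True);cv2.imwrite("pics/w3.png",w)
w2=cv2.imread("pics/w2.png");C2=np.load("w2.npy",allow_pickle=True).item()
print("check250",rim(C2,w2,(.457,.221),.017,.156))
print("150",rim(C,w,(.484,.109),.0145,.126),"250",rim(C,w,(.457,.221),.017,.156))
for n,c,R in[("250",(.4573,.2208),.0494),("25",(.568,.2472),.0254),("150",(.4843,.109),.0404),("50",(.595,.1365),.0324)]: print(n,fit(C,w,c,R))
E
```

```text
[0.48389578 0.10902254 0.4020549 ]
check250 [65.952   0.4575  0.222 ]
150 [66.8499  0.483   0.1065] 250 [72.7134  0.4575  0.2205]
250 (array([0.4561, 0.2212, 0.0493]), np.int64(1061))
25 (array([0.5661, 0.2476, 0.0254]), np.int64(759))
150 (array([0.4831, 0.1087, 0.0404]), np.int64(685))
50 (array([0.5935, 0.1369, 0.0323]), np.int64(770))
```

View pics/w3.png

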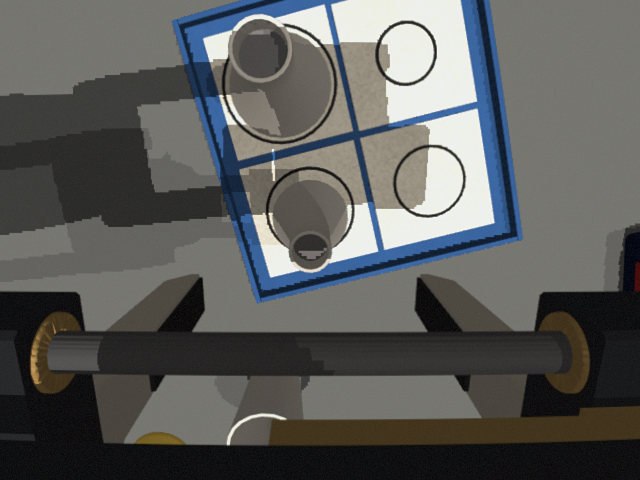

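w3 shows the 150 flask in its circle: rim (311,251), circle centre about (310,211). It looks slightly low in y, so I'll measure the base-to-line gap numerically.

```bash
python3 - <<'E'
from h import *
def prof(f,c,r0,r1,angs):
    C=np.load(f+".npy",allow_pickle=True).item();g=cv2.cvtColor(cv2.imread(f"pics/{f}.png"),cv2.COLOR_BGR2GRAY).astype(np.float32)
    T=np.linalg.inv(np.array(C["world_from_camera"]));fl=240/np.tan(np.radians(C["vertical_fov"])/2)
    K=np.array([[fl,0,C["cx"]],[0,fl,C["cy"]],[0,0,1.]])
    r=np.arange(r0,r1,.001)
    print(f,"r mm",(r*1000).round().astype(int))
    for a in angs:
        t=np.radians(a);P=np.c_[c[0]+r*np.cos(t),c[1]+r*np.sin(t),0*r+.006]@T[:3,:3].T+T[:3,3]
        p=cv2.projectPoints(P*[1,-1,-1],np.zeros(3),np.zeros(3),K,np.array(C["dist"]))[0][:,0].astype(np.float32)
        print(a,cv2.remap(g,p[:,0],p[:,1],cv2.INTER_LINEAR).ravel().astype(int))
prof("w3",(.4831,.1087),.029,.045,[0,30,60,90,120,150,180,-20,200])
prof("w2",(.4566,.2212),.038,.054,[0,30,60,90,120,150,180,-20,200])
E
```

```text
w3 r mm [29 30 31 32 33 34 35 36 37 38 39 40 41 42 43 44]
0 [102 101 103 111 122 133 188 240 240 225 152  62 100 198 242 239]
30 [102 103 103 117 137 140 140 144 142 137  92  29  46 111 146 146]
60 [ 98 114 135 142 142 144 147 148 148 145  87  26  34 106 148 152]
90 [ 93 136 144 141 138 140 142 146 149 144  74  26  32  98 144 146]
120 [ 85  90  98 100 102 102 102  97  95  94  53  12  27  88 100  97]
150 [ 84  83  84  92 101 101  98 103 105 103  61  24  26  72  98 103]
180 [ 82  81  82  82  80  80  93 106 111 109  62  19  25  95 107 105]
-20 [114 121 123 124 124 125 126 143 199 236 159  66  92 188 241 240]
200 [ 80  82  86 107 113 113 115 119 165 214 117  36  74 215 229 223]
w2 r mm [38 39 40 41 42 43 44 45 46 47 48 49 50 51 52 53]
0 [102 103 102 103 108 125 129 160 218 228 152  62 104 204 241 239]
30 [102 102 102 101 103 103 104 120 138 125  75  30  45 109 147 148]
60 [ 98  99 100 101 101 100 103 134 146 137  86  32  39  92 137 141]
90 [ 93  93  95  96  93  95 108 145 146 141  73  23  39  97 145 150]
120 [ 85  85  85  84  83  87 121 140 144 134  80  27  42 104 138 139]
150 [ 83  84  83  84  84  86  98 103 104 100  54  13  20  82 102 102]
180 [ 82  82  81  80  79  83 100 107 107  99  48  18  31  77 103 104]
-20 [101 109 125 128 127 128 133 174 233 236 152  56  82 184 237 240]
200 [ 80  79  79  79  80  79  89 103 108 100  54  14  31  80 103 103]
```

```bash
cat >>h.py <<'E'
def prof(C,img,c,r0,r1,angs,z=.006):
    g=cv2.cvtColor(img,cv2.COLOR_BGR2GRAY).astype(np.float32)
    T=np.linalg.inv(np.array(C["world_from_camera"]));fl=240/np.tan(np.radians(C["vertical_fov"])/2)
    K=np.array([[fl,0,C["cx"]],[0,fl,C["cy"]],[0,0,1.]]); r=np.arange(r0,r1,.001)
    print("r mm",(r*1000).round().astype(int))
    for a in angs:
        t=np.radians(a);P=np.c_[c[0]+r*np.cos(t),c[1]+r*np.sin(t),0*r+z]@T[:3,:3].T+T[:3,3]
        p=cv2.projectPoints(P*[1,-1,-1],np.zeros(3),np.zeros(3),K,np.array(C["dist"]))[0][:,0].astype(np.float32)
        print(a,cv2.remap(g,p[:,0],p[:,1],cv2.INTER_LINEAR).ravel().astype(int))
E
python3 - <<'E'
from h import *
C=np.load("w3.npy",allow_pickle=True).item()
for p in[(311,251)]: print("eye rim",plane(C,p,.126))
for n in("scene","side"):
    im=camera(n);c=get_calibration(n);cv2.imwrite(f"pics/{n}3.png",im)
    print(n,"150",rim(c,im,(.484,.108),.0145,.126),"250",rim(c,im,(.4575,.221),.017,.156))
    prof(c,im,(.4837,.1088),.025,.048,[-120,-90,-60,-30,0,180,-150])
E
```

```text
eye rim [0.48421611 0.10358392 0.126     ]
scene 150 [9.7355 0.4845 0.107 ] 250 [8.7247 0.4495 0.222 ]
r mm [25 26 27 28 29 30 31 32 33 34 35 36 37 38 39 40 41 42 43 44 45 46 47]
-120 [136 135 135 135 134 134 134 134 133 132 132 131 129 128 131 140 150 162
 177 190 199 203 206]
-90 [139 139 139 139 139 139 139 139 139 139 139 138 138 138 139 142 153 164
 176 187 195 200 205]
-60 [140 140 140 141 141 141 141 141 141 140 139 138 137 137 137 138 146 155
 164 174 185 195 202]
-30 [137 138 138 138 138 137 137 136 136 134 132 130 128 125 126 127 132 146
 161 175 187 195 201]
0 [133 132 132 131 132 132 134 139 145 153 159 165 169 164 157 151 155 164
 175 186 194 202 206]
180 [126 126 125 125 124 124 123 122 121 119 115 111 106 100  93  89  92  94
  97 104 109 114 118]
-150 [129 129 128 127 127 126 125 125 125 125 124 123 122 119 116 127 141 155
 166 177 185 188 191]
side 150 [7.1912 0.4845 0.1   ] 250 [20.5148  0.457   0.213 ]
r mm [25 26 27 28 29 30 31 32 33 34 35 36 37 38 39 40 41 42 43 44 45 46 47]
-120 [193 194 196 199 202 206 208 211 212 215 218 221 225 225 227 229 233 237
 238 240 242 244 247]
-90 [217 211 205 198 189 182 174 168 162 160 158 157 155 155 155 155 155 155
 155 155 155 155 155]
-60 [227 225 222 217 212 207 203 197 192 185 181 177 172 167 164 163 161 160
 158 156 154 153 153]
-30 [189 188 188 187 186 186 187 187 186 185 184 182 179 173 166 169 173 182
 206 227 239 246 252]
0 [188 188 187 186 185 184 183 182 181 180 179 178 176 174 176 177 184 199
 217 231 240 248 250]
180 [166 165 163 161 159 158 155 152 149 143 137 129 119 110 117 126 135 145
 154 161 166 170 165]
-150 [174 173 173 171 170 169 166 163 160 157 156 156 158 166 177 188 200 213
 226 233 239 242 244]
```

The base sits about 5.5 mm toward -y and covers the line, so the flask probably swung in the grip as it landed. I'll regrasp it at y = 0.1035, lift a little and shift it.

Call:
{"api": "step_arm", "payload": {
  "series": [
    [0,-0.11,0,0,0,0,0],
    [0,0,0,0.5,0,0,0],
    [0,0,0,0.6,0,0,0],
    [0,0,0,0.6,0,0,0],
    [0,0,0,0.5,0,0,0],
    [0,0,0,0.24,0,0,0],
    [0,0,0,0.06,0,0,0],
    [0.3,0,0,0,0,0,0]
  ],
  "force": 12
}}

```text
time: 15.67
tool_pos: [0.4837, 0.1033, 0.2765]
eef_rot: [-0.001, 0.707, 0.707, -0.001]
wrist_force: [-0.1, 0.5, 0.6]
finger_gap: 0.0898
finger_force: 0.0
```

Call:
{"api": "step_arm", "payload": {
  "series": [
    [0.5,0,0,0,0,0,0],
    [0.6,0,0,0,0,0,0],
    [0.7,0,0,0,0,0,0],
    [1,0,0,0,0,0,0],
    [1,0,0,0,0,0,0],
    [1,0,0,0,0,0,0],
    [1,0,0,0,0,0,0],
    [1,0,0,0,0,0,0]
  ]
}}

```text
time: 16.33
tool_pos: [0.484, 0.1035, 0.2773]
eef_rot: [0.0, 0.707, 0.707, 0.0]
wrist_force: [0.6, -0.3, -0.0]
finger_gap: 0.0398
finger_force: 11.8
```

Call:
{"api": "step_arm", "payload": {
  "series": [
    [1,0,0,-0.05,0,0,0],
    [1,0,0,-0.05,0,0,0],
    [1,0,0,-0.05,0,0,0],
    [1,0,0,-0.05,0,0,0],
    [1,0,0,0,0,0,0],
    [1,0,0,0,0,0,0],
    [1,0,0,0,0,0,0],
    [1,0,0,0,0,0,0]
  ]
}}

```text
time: 17.0
tool_pos: [0.4839, 0.1035, 0.2871]
eef_rot: [-0.0, 0.707, 0.707, -0.0]
wrist_force: [1.4, -0.7, -1.3]
finger_gap: 0.04
finger_force: 11.7
```

```bash
python3 - <<'E'
from h import *
ims=[]
for n,(x,y) in (("scene",(300,120)),("side",(240,130))):
    ims.append(cv2.resize(camera(n)[y:y+160,x:x+130],None,fx=3,fy=3,interpolation=cv2.INTER_CUBIC))
cv2.imwrite("pics/g6.png",np.hstack(ims))
w=camera("wrist");C=get_calibration("wrist");np.save("w4.npy",C,allow_pickle=True);cv2.imwrite("pics/w4.png",w)
E
```

```text
(no output)
```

View pics/g6.png

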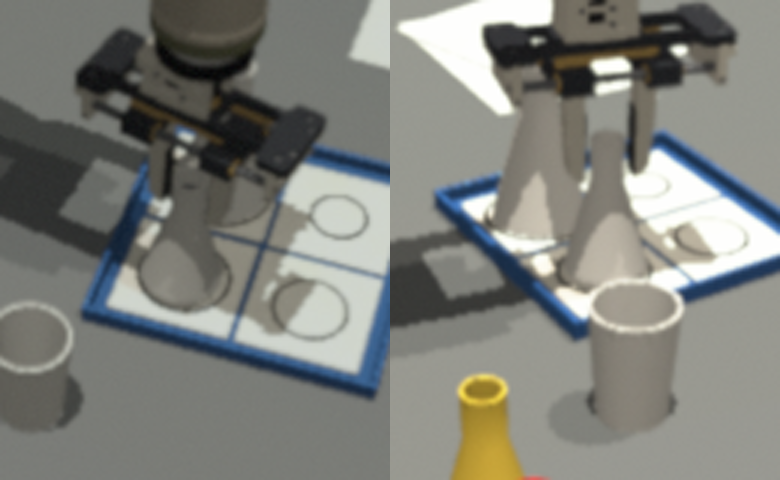

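This is my last picture. It shows the flask held upright just above its card, with its base low in the circle. I'll shift it +5.4 mm in y and lower it slowly to the height where I regrasped it.

Call:
{"api": "step_arm", "payload": {
  "series": [
    [1,0.03,0,0,0,0,0],
    [1,0.05,0,0,0,0,0],
    [1,0.028,0,0,0,0,0],
    [1,0,0,0,0,0,0],
    [1,0,0,0,0,0,0],
    [1,0,0,0.05,0,0,0],
    [1,0,0,0.05,0,0,0],
    [1,0,0,0.04,0,0,0]
  ]
}}

```text
time: 17.82
tool_pos: [0.4839, 0.1089, 0.2798]
eef_rot: [-0.0, 0.707, 0.707, -0.0]
wrist_force: [0.5, -0.1, -0.4]
finger_gap: 0.0396
finger_force: 11.7
```

Call:
{"api": "step_arm", "payload": {
  "series": [
    [1,0,0,0.02,0,0,0],
    [1,0,0,0.01,0,0,0],
    [1,0,0,0.01,0,0,0],
    [1,0,0,0.01,0,0,0],
    [1,0,0,0,0,0,0],
    [1,0,0,0,0,0,0],
    [1,0,0,0,0,0,0],
    [1,0,0,0,0,0,0]
  ]
}}

```text
time: 18.48
tool_pos: [0.484, 0.1089, 0.2778]
eef_rot: [0.0, 0.707, 0.707, 0.0]
wrist_force: [-0.0, -0.3, -0.4]
finger_gap: 0.0402
finger_force: 11.7
```

Call:
{"api": "step_arm", "payload": {
  "series": [
    [1,0,0,0.01,0,0,0],
    [1,0,0,0.005,0,0,0],
    [0.54,0,0,0,0,0,0],
    [0.5,0,0,0,0,0,0],
    [0.4,0,0,0,0,0,0],
    [0.2,0,0,0,0,0,0],
    [0,0,0,0,0,0,0],
    [0,0,0,0,0,0,0]
  ]
}}

```text
time: 19.15
tool_pos: [0.484, 0.1089, 0.277]
eef_rot: [-0.0, 0.707, 0.707, -0.0]
wrist_force: [-0.0, -0.1, -0.4]
finger_gap: 0.0687
finger_force: 0.0
```

Call:
{"api": "step_arm", "payload": {
  "series": [
    [0,0,0,-0.1,0,0,0],
    [0,0,0,-0.3,0,0,0],
    [0,0,0,-0.6,0,0,0],
    [0,0,0,-0.8,0,0,0],
    [0,0,0,-0.7,0,0,0],
    [0,0,0,0,0,0,0],
    [0,0,0,0,0,0,0],
    [0,0,0,0,0,0,0]
  ]
}}

```text
time: 19.82
tool_pos: [0.4839, 0.1089, 0.4018]
eef_rot: [0.0, 0.707, 0.707, 0.0]
wrist_force: [0.3, -0.2, -0.7]
finger_gap: 0.0932
finger_force: 0.0
```

```bash
python3 - <<'E'
from h import *
w=camera("wrist");C=get_calibration("wrist");print(get_state()["tool_pos"],fit(C,w,(.4835,.1088),.0404))
prof(C,w,(.4835,.1088),.029,.045,[0,30,60,90,120,150,180,-20,200])
im=camera("scene");prof(get_calibration("scene"),im,(.4837,.1088),.028,.048,[-120,-90,-60,-30,0,180])
E
```

```text
[0.48363538 0.10888635 0.40075392] (array([0.4831, 0.1088, 0.0403]), np.int64(775))
r mm [29 30 31 32 33 34 35 36 37 38 39 40 41 42 43 44]
0 [103 101 102 105 116 146 204 240 238 202  96  54 139 237 241 238]
30 [103 102 103 101 103 106 129 141 140 123  57  31  74 131 147 145]
60 [100 100  99  99  98 104 130 147 149 140  78  26  50 130 152 150]
90 [ 95  94  94  95  94  95 125 148 147 140  66  21  45 107 146 148]
120 [ 84  83  85  84  84  85  91  98  97  93  58  16  20  61 100  97]
150 [ 83  85  83  82  83  83  85  95 103 103  75  29  14  58  97 103]
180 [ 81  80  81  82  81  80  80  85 101 106  81  32  22  70  99 102]
-20 [115 125 127 127 127 129 170 235 242 231 106  50 127 230 241 239]
200 [ 78  79  79  83 103 114 119 162 215 228 160  65  55 162 225 225]
r mm [28 29 30 31 32 33 34 35 36 37 38 39 40 41 42 43 44 45 46 47]
-120 [132 132 132 134 137 141 146 152 156 152 147 144 147 152 161 176 189 199
 203 206]
-90 [140 140 141 142 144 147 151 155 157 157 155 152 149 156 165 175 186 194
 200 204]
-60 [142 142 143 144 146 148 149 151 152 152 149 147 145 151 158 165 174 185
 195 202]
-30 [139 139 140 142 144 147 150 154 157 160 156 153 150 149 157 166 177 187
 195 201]
0 [133 134 134 136 141 146 154 159 165 168 163 157 152 155 164 175 186 194
 202 206]
180 [124 124 123 122 121 120 117 114 110 105 100  93  90  92  94  97 104 109
 114 118]
```

The 150 is now centred within about 0.5 mm, with an even gap of about 3 mm all round. Next I'll go above flask_50.

Call:
{"api": "step_arm", "payload": {
  "series": [
    [0,-0.81,-0.1,0,0,0,0],
    [0,-0.81,-0.1,0,0,0,0],
    [0,-0.81,-0.1,0,0,0,0],
    [0,-0.81,-0.1,0,0,0,0],
    [0,-0.81,-0.1,0,0,0,0],
    [0,-0.81,-0.1,0,0,0,0],
    [0,-0.81,-0.1,0,0,0,0],
    [0,-0.81,-0.1,0,0,0,0]
  ]
}}

```text
time: 20.58
tool_pos: [0.4429, -0.2168, 0.4002]
eef_rot: [-0.001, 0.707, 0.707, -0.0]
wrist_force: [0.4, 0.4, -0.1]
finger_gap: 0.0932
finger_force: 0.0
```

Call:
{"api": "step_arm", "payload": {
  "series": [
    [0,-0.8,-0.1,0,0,0,0],
    [0,-0.8,-0.1,0,0,0,0],
    [0,-0.6,-0.06,0,0,0,0],
    [0,-0.2,0,0,0,0,0],
    [0,0,0,0,0,0,0],
    [0,0,0,0,0,0,0],
    [0,0,0,0,0,0,0],
    [0,0,0,0,0,0,0]
  ]
}}

```text
time: 21.25
tool_pos: [0.4314, -0.3335, 0.4017]
eef_rot: [-0.0, 0.706, 0.708, 0.0]
wrist_force: [-0.7, -0.8, 0.2]
finger_gap: 0.0928
finger_force: 0.0
```

```bash
python3 - <<'E'
from h import *
w=camera("wrist");C=get_calibration("wrist");print(get_state()["tool_pos"]);cv2.imwrite("pics/w5.png",w);np.save("w5.npy",C,allow_pickle=True)
print(rim(C,w,(.4308,-.3353),.012,.095))
prof(C,w,(.4308,-.3353),.018,.036,range(-30,211,30),z=0.0)
prof(C,w,(.4308,-.3353),.004,.018,range(0,360,45),z=0.095)
E
```

```text
[ 0.43146919 -0.33360895  0.40193147]
[40.9968  0.4328 -0.3323]
r mm [18 19 20 21 22 23 24 25 26 27 28 29 30 31 32 33 34 35]
-30 [132 130 131 131 131 134 151 166 168 165 156 154 155 155 154 154 154 154]
0 [133 134 133 134 133 133 133 135 146 163 153 155 154 154 154 154 154 155]
30 [131 132 132 135 134 133 133 134 134 120  95  83  83  82  83  83  82  83]
60 [127 128 129 129 130 131 131 131 132 123  98  84  82  83  83  82  80  81]
90 [122 123 124 122 123 122 123 123 124 119  94  83  80  82  80  83  83  83]
120 [111 110 111 113 111 112 111 113 111 112  90  64  59  60  59  61  58  58]
150 [111 110 111 111 111 109 110 111 111 108  85  63  60  60  60  60  62  61]
180 [111 128 141 143 144 143 146 148 150 148 138 132 131 131 131 131 132 131]
210 [139 141 143 144 145 148 149 152 156 153 141 131 131 132 131 131 131 131]
r mm [ 4  5  6  7  8  9 10 11 12 13 14 15 16 17]
0 [ 64  62  65  78  99 107 125 131 163 159 154 154 154 154]
45 [ 63  63  62  64  64  68 112 128 116 106 114 131 132 131]
90 [ 65  63  64  65  63  65 101 129 122 109 108 108 109 111]
135 [123  79  92  76  60  65  95 128 122 106 111 130 135 140]
180 [144  84  70  73  93 110 190 205 170 140 132 132 131 131]
225 [ 92 125 105 105 104 150 248 247 184 153 154 154 155 156]
270 [ 83 106 106 104 108 187 252 241 161 153 155 154 154 154]
315 [ 77 117 105 105 105 115 126 128 152 154 155 155 155 154]
```

flask_50's base edge measures 28 mm at every angle, so its position is confirmed. Descending to grasp.

Call:
{"api": "step_arm", "payload": {
  "series": [
    [0,0,0,0.4,0,0,0],
    [0,0,0,0.7,0,0,0],
    [0,0,0,0.7,0,0,0],
    [0,0,0,0.6,0,0,0],
    [0,0,0,0.4,0,0,0],
    [0,0,0,0.2,0,0,0],
    [0,0,0,0.1,0,0,0],
    [0.3,0,0,0,0,0,0]
  ],
  "force": 25
}}

```text
time: 21.97
tool_pos: [0.4312, -0.3345, 0.2467]
eef_rot: [-0.0, 0.707, 0.707, 0.0]
wrist_force: [0.1, -0.1, 1.1]
finger_gap: 0.0897
finger_force: 0.0
```

Call:
{"api": "step_arm", "payload": {
  "series": [
    [0.5,0,0,0,0,0,0],
    [0.6,0,0,0,0,0,0],
    [0.7,0,0,0,0,0,0],
    [1,0,0,0,0,0,0],
    [1,0,0,0,0,0,0],
    [1,0,0,0,0,0,0],
    [1,0,0,0,0,0,0],
    [1,0,0,0,0,0,0]
  ]
}}

```text
time: 22.63
tool_pos: [0.431, -0.3351, 0.247]
eef_rot: [0.0, 0.707, 0.707, -0.0]
wrist_force: [0.1, 0.3, 0.2]
finger_gap: 0.0374
finger_force: 0.0
```

Call:
{"api": "step_arm", "payload": {
  "series": [
    [1,0,0,-0.05,0,0,0],
    [1,0,0,-0.15,0,0,0],
    [1,0,0,-0.3,0,0,0],
    [1,0,0,-0.5,0,0,0],
    [1,0,0,-0.6,0,0,0],
    [1,0,0,-0.6,0,0,0],
    [1,0,0,-0.4,0,0,0],
    [1,0,0,-0.2,0,0,0]
  ]
}}

```text
time: 23.3
tool_pos: [0.4315, -0.3355, 0.3916]
eef_rot: [0.003, 0.707, 0.707, 0.0]
wrist_force: [0.6, -0.7, -0.5]
finger_gap: 0.033
finger_force: 24.6
```

The fingers were still closing when the lift began. The flask is now gripped at 25 N, probably about 7 mm higher on its wall. I'll carry it with a gentle ramp and measure it before setting down.

Call:
{"api": "step_arm", "payload": {
  "series": [
    [1,0.3,0.1,0,0,0,0],
    [1,0.6,0.21,0,0,0,0],
    [1,0.75,0.26,0,0,0,0],
    [1,0.75,0.26,0,0,0,0],
    [1,0.75,0.26,0,0,0,0],
    [1,0.75,0.26,0,0,0,0],
    [1,0.75,0.26,0,0,0,0],
    [1,0.75,0.26,0,0,0,0]
  ]
}}

```text
time: 23.97
tool_pos: [0.5245, -0.0631, 0.3865]
eef_rot: [-0.0, 0.707, 0.707, -0.0]
wrist_force: [0.5, -1.1, -0.6]
finger_gap: 0.0335
finger_force: 24.6
```

Call:
{"api": "step_arm", "payload": {
  "series": [
    [1,0.75,0.26,0,0,0,0],
    [1,0.75,0.26,0,0,0,0],
    [1,0.75,0.26,0,0,0,0],
    [1,0.7,0.24,0,0,0,0],
    [1,0.5,0.17,0,0,0,0],
    [1,0.3,0.11,0,0,0,0],
    [1,0.2,0.07,0,0,0,0],
    [1,0.08,0.04,0,0,0,0]
  ]
}}

```text
time: 24.63
tool_pos: [0.5951, 0.1372, 0.3864]
eef_rot: [-0.0, 0.707, 0.707, -0.0]
wrist_force: [0.1, -0.3, -1.0]
finger_gap: 0.0336
finger_force: 24.6
```

Call:
{"api": "step_arm", "payload": {
  "series": [
    [1,0,0,0.2,0,0,0],
    [1,0,0,0.4,0,0,0],
    [1,0,0,0.5,0,0,0],
    [1,0,0,0.5,0,0,0],
    [1,0,0,0.3,0,0,0],
    [1,0,0,0.1,0,0,0],
    [1,0,0,0,0,0,0],
    [1,0,0,0,0,0,0]
  ]
}}

```text
time: 25.3
tool_pos: [0.5952, 0.1354, 0.2875]
eef_rot: [0.0, 0.708, 0.707, 0.0]
wrist_force: [-0.6, 0.2, 0.9]
finger_gap: 0.0337
finger_force: 24.6
```

```bash
cat >>h.py <<'E'
from scipy.spatial.transform import Rotation
def project(C,P):
    T=np.linalg.inv(np.array(C["world_from_camera"]));fl=240/np.tan(np.radians(C["vertical_fov"])/2)
    K=np.array([[fl,0,C["cx"]],[0,fl,C["cy"]],[0,0,1.]])
    return cv2.projectPoints((P@T[:3,:3].T+T[:3,3])*[1,-1,-1],np.zeros(3),np.zeros(3),K,np.array(C["dist"]))[0][:,0].astype(np.float32)
E
python3 - <<'E'
from h import *
s=get_state();print(s["tool_pos"],s["finger_gap"])
for n in("wrist","scene","side"):
    im=camera(n);C=get_calibration(n);cv2.imwrite(f"pics/{n}6.png",im);np.save(f"{n}6.npy",C,allow_pickle=True)
    for z in(.0,.027,.034):print(n,z,project(C,np.array([[.595,.1365,z]])))
    for z in (.027,.034):
        prof(C,im,(.595,.1365),.018,.040,range(0,181,30) if n=="wrist" else (range(-150,31,30)),z=z)
E
```

```text
[0.59516038 0.13542042 0.28746646] 0.033662584905624925
wrist 0.0 [[307.75842 237.12119]]
wrist 0.027 [[307.62003 247.45634]]
wrist 0.034 [[307.57928 250.50034]]
r mm [18 19 20 21 22 23 24 25 26 27 28 29 30 31 32 33 34 35 36 37 38 39]
0 [ 86  83  83  83  84  83  83  83  80  82  82  79  47  34 120 150 145 142
 142 142 142 144]
30 [ 84  84  84  84  84  85  83  85  85  87  98  99  98 106  72  24  46 124
 144 148 150 146]
60 [ 85  84  85  86  85  84  84  85 103 104 105 105 102 102 102 103  55  12
  20  91 105 108]
90 [ 85  86  85  85  83  85  86  99 103 102 102 102 104 103  99 103  80  20
  10  61 103 102]
120 [ 84  84  84  86  85  84  84  92 103 102 102 103 101 100  98  55  11  21
  93 102 101 101]
150 [ 83  83  83  84  85  83  84  82  94 106 104 106  76  16   6  68 102 100
  99 100  97 136]
180 [ 83  82  82  84  83  83  82  82  83  82  62  27  96 103 100 102 102 101
 101 100 101 102]
r mm [18 19 20 21 22 23 24 25 26 27 28 29 30 31 32 33 34 35 36 37 38 39]
0 [ 95  84  82  84  83  83  82  82  81  83  81  72  72 149 148 145 144 144
 145 143 145 146]
30 [ 84  84  85  84  84  84  84  83  84
[... 2984 characters left out ...]
28 29 30 31 32 33 34 35 36 37 38 39]
-150 [137 135 135 136 138 139 140 140 138 136 133 131 129 128 125 123 121 117
 114 113 112 110]
-120 [125 122 119 116 117 118 119 119 120 121 121 122 122 123 123 123 123 123
 123 123 123 124]
-90 [134 129 124 120 118 118 118 118 117 116 117 118 118 119 120 121 121 122
 123 123 123 124]
-60 [170 169 168 167 167 167 167 167 169 171 172 173 173 172 172 173 174 175
 176 177 177 177]
-30 [171 170 169 169 169 169 169 168 166 163 156 147 138 127 118 109 103  94
  88  81  74  70]
0 [177 177 175 174 173 172 171 169 167 164 159 154 145 133 121 107  91  74
  64  55  47  44]
30 [181 180 180 179 179 179 178 178 178 177 176 176 174 173 172 171 170 169
 167 164 160 156]
```

Call:
{"api": "step_arm", "payload": {
  "series": [
    [1,0,0,0.1,0,0,0],
    [1,0,0,0.1,0,0,0],
    [1,0,0,0.1,0,0,0],
    [1,0,0,0.1,0,0,0],
    [1,0,0,0,0,0,0],
    [1,0,0,0,0,0,0],
    [1,0,0,0,0,0,0],
    [1,0,0,0,0,0,0]
  ]
}}

```text
time: 26.12
tool_pos: [0.5951, 0.1365, 0.2672]
eef_rot: [0.0, 0.707, 0.707, 0.0]
wrist_force: [-0.8, -0.0, -0.5]
finger_gap: 0.0334
finger_force: 24.6
```

Call:
{"api": "step_arm", "payload": {
  "series": [
    [1,0,0,0.02,0,0,0],
    [1,0,0,0.02,0,0,0],
    [1,0,0,0.02,0,0,0],
    [1,0,0,0,0,0,0],
    [1,0,0,0,0,0,0],
    [1,0,0,0,0,0,0],
    [1,0,0,0,0,0,0],
    [1,0,0,0,0,0,0]
  ]
}}

```text
time: 26.78
tool_pos: [0.595, 0.1364, 0.264]
eef_rot: [0.0, 0.707, 0.707, 0.0]
wrist_force: [-0.2, -0.1, -0.6]
finger_gap: 0.0333
finger_force: 24.6
```

```bash
python3 - <<'E'
from h import *
s=get_state();print(s["tool_pos"],s["wrist_force"])
im=camera("wrist");C=get_calibration("wrist")
for z in(.006,.012):prof(C,im,(.5945,.1367),.018,.040,range(0,181,30),z=z)
im=camera("scene");C=get_calibration("scene");prof(C,im,(.5945,.1367),.018,.040,range(-150,31,30),z=.006)
E
```

```text
[0.5950225  0.13644743 0.26404936] [-0.24427017 -0.11176395 -0.5566416 ]
r mm [18 19 20 21 22 23 24 25 26 27 28 29 30 31 32 33 34 35 36 37 38 39]
0 [ 98  84  82  82  82  83  82  82  80  83  82  87 106  97  32  10  35 136
 146 146 147 144]
30 [ 83  85  84  84  85  84  84  83  84  86 101 100 100  95  34  11  33 101
 103 102 105 105]
60 [ 85  84  86  85  84  85  85  84  89 105 105 103 104  98  27  10  33 103
 105 106 107 107]
90 [ 85  85  84  85  85  85  85  82 100 103 100 100 104  77  15  15  71 147
 144 144 143 141]
120 [ 84  85  85  84  84  84  86  84  92 100 101 102 100  41  10  12  84 102
 102 102  99 100]
150 [ 85  82  85  84  85  85  84  84  82  95 103 105  95  26   3  31  99 106
 104 103 102 103]
180 [ 84  86  83  83  82  83  81  83  83  82  83 101  91  24  10  48  97 102
 105 101 100 100]
r mm [18 19 20 21 22 23 24 25 26 27 28 29 30 31 32 33 34 35 36 37 38 39]
0 [ 98  84  82  83  83  81  81  82  82  82  82  95 103  48   9  31 119 145
 147 148 144 143]
30 [ 84  84  85  84  84  84  83  83  82  83  97 100 100  94  27  15  32  93
 100 104 102 121]
60 [ 86  83  85  85  84  86  84  8
[... 475 characters left out ...]
28 29 30 31 32 33 34 35 36 37 38 39]
-150 [130 129 128 126 123 120 118 116 113 108 104  99  93  91 103 113 126 139
 152 155 156 159]
-120 [125 122 121 121 126 132 141 152 164 173 173 171 167 161 157 154 163 173
 183 191 197 202]
-90 [119 118 119 120 125 136 148 160 172 175 176 175 173 170 169 170 175 184
 193 201 207 209]
-60 [122 119 117 115 116 123 130 137 142 148 153 151 146 141 142 148 154 162
 174 186 198 201]
-30 [119 116 113 111 111 111 111 117 123 127 129 129 130 131 132 137 145 156
 167 177 188 197]
0 [102 100  99  98  98  98  98  99  99  99  96  92  87  84  84  86  97 109
 120 127 133 137]
30 [ 93  93  93  93  92  92  92  91  90  89  86  82  79  76  72  76  82  88
  96 104 111 118]
```

Call:
{"api": "step_arm", "payload": {
  "series": [
    [1,0.012,0,0.02,0,0,0],
    [1,0,0,0.02,0,0,0],
    [1,0,0,0,0,0,0],
    [1,0,0,0,0,0,0],
    [1,0,0,0,0,0,0],
    [1,0,0,0,0,0,0],
    [1,0,0,0,0,0,0],
    [1,0,0,0,0,0,0]
  ]
}}

```text
time: 27.55
tool_pos: [0.595, 0.137, 0.262]
eef_rot: [0.0, 0.707, 0.707, 0.0]
wrist_force: [-0.9, 0.7, -0.4]
finger_gap: 0.0336
finger_force: 24.6
```

Call:
{"api": "step_arm", "payload": {
  "series": [
    [1,0,0,0.02,0,0,0],
    [1,0,0,0.01,0,0,0],
    [1,0,0,0,0,0,0],
    [1,0,0,0,0,0,0],
    [1,0,0,0,0,0,0],
    [1,0,0,0,0,0,0],
    [1,0,0,0,0,0,0],
    [1,0,0,0,0,0,0]
  ]
}}

```text
time: 28.22
tool_pos: [0.595, 0.137, 0.2605]
eef_rot: [0.0, 0.707, 0.707, 0.0]
wrist_force: [0.4, -0.2, -1.7]
finger_gap: 0.0334
finger_force: 24.6
```

Call:
{"api": "step_arm", "payload": {
  "series": [
    [1,0,0,0.01,0,0,0],
    [1,0,0,0.01,0,0,0],
    [1,0,0,0.01,0,0,0],
    [1,0,0,0,0,0,0],
    [1,0,0,0,0,0,0],
    [1,0,0,0,0,0,0],
    [1,0,0,0,0,0,0],
    [1,0,0,0,0,0,0]
  ]
}}

```text
time: 28.88
tool_pos: [0.595, 0.137, 0.259]
eef_rot: [0.0, 0.707, 0.707, 0.0]
wrist_force: [-1.1, 0.6, -0.5]
finger_gap: 0.0335
finger_force: 24.6
```

Call:
{"api": "step_arm", "payload": {
  "series": [
    [1,0,0,0.01,0,0,0],
    [1,0,0,0.01,0,0,0],
    [1,0,0,0.01,0,0,0],
    [1,0,0,0,0,0,0],
    [1,0,0,0,0,0,0],
    [1,0,0,0,0,0,0],
    [1,0,0,0,0,0,0],
    [1,0,0,0,0,0,0]
  ]
}}

```text
time: 29.55
tool_pos: [0.595, 0.137, 0.2575]
eef_rot: [0.0, 0.707, 0.707, 0.0]
wrist_force: [-0.2, -0.1, -1.3]
finger_gap: 0.0337
finger_force: 24.6
```

The gap now fits the pattern of the other two flasks at the nominal grasp height, so contact should come near z = 0.253.

Call:
{"api": "step_arm", "payload": {
  "series": [
    [1,0,0,0.02,0,0,0],
    [1,0,0,0.02,0,0,0],
    [1,0,0,0.02,0,0,0],
    [1,0,0,0.01,0,0,0],
    [1,0,0,0,0,0,0],
    [1,0,0,0,0,0,0],
    [1,0,0,0,0,0,0],
    [1,0,0,0,0,0,0]
  ]
}}

```text
time: 30.22
tool_pos: [0.5951, 0.137, 0.2541]
eef_rot: [0.0, 0.707, 0.707, 0.0]
wrist_force: [0.3, -0.4, -0.4]
finger_gap: 0.0337
finger_force: 24.6
```

Call:
{"api": "step_arm", "payload": {
  "series": [
    [1,0,0,0.01,0,0,0],
    [1,0,0,0.01,0,0,0],
    [1,0,0,0,0,0,0],
    [1,0,0,0,0,0,0],
    [1,0,0,0,0,0,0],
    [1,0,0,0,0,0,0],
    [1,0,0,0,0,0,0],
    [1,0,0,0,0,0,0]
  ]
}}

```text
time: 30.88
tool_pos: [0.595, 0.137, 0.253]
eef_rot: [0.0, 0.707, 0.707, 0.0]
wrist_force: [0.3, 0.1, 0.2]
finger_gap: 0.0334
finger_force: 24.6
```

Release and retreat, then check.

Call:
{"api": "step_arm", "payload": {
  "series": [
    [1,0,0,0.008,0,0,0],
    [1,0,0,0,0,0,0],
    [0.62,0,0,0,0,0,0],
    [0.55,0,0,0,0,0,0],
    [0.4,0,0,0,0,0,0],
    [0.2,0,0,0,0,0,0],
    [0.1,0,0,0,0,0,0],
    [0.1,0,0,0,0,0,0]
  ]
}}

```text
time: 31.55
tool_pos: [0.595, 0.137, 0.2524]
eef_rot: [-0.0, 0.707, 0.707, -0.0]
wrist_force: [0.9, 0.0, -0.0]
finger_gap: 0.064
finger_force: 0.0
```

Call:
{"api": "step_arm", "payload": {
  "series": [
    [0,0,0,-0.1,0,0,0],
    [0,0,0,-0.4,0,0,0],
    [0,0,0,-0.8,0,0,0],
    [0,0,0,-0.8,0,0,0],
    [0,0,0,-0.8,0,0,0],
    [0,0,0,-0.1,0,0,0],
    [0,0,0,0,0,0,0],
    [0,0,0,0,0,0,0]
  ]
}}

```text
time: 32.22
tool_pos: [0.595, 0.137, 0.403]
eef_rot: [0.0, 0.707, 0.707, 0.0]
wrist_force: [0.4, -0.1, -0.5]
finger_gap: 0.0926
finger_force: 0.0
```

```bash
python3 - <<'E'
from h import *
s=get_state();print(s["tool_pos"])
im=camera("wrist");C=get_calibration("wrist")
print(fit(C,im,(.5945,.1367),.0324))
prof(C,im,(.5945,.1367),.021,.036,range(-30,211,30))
im=camera("scene");C=get_calibration("scene");prof(C,im,(.595,.1367),.018,.040,range(-150,31,30),z=.006)
E
```

```text
[0.5950325  0.13702473 0.4029734 ]
(array([0.5935, 0.137 , 0.0323]), np.int64(642))
r mm [21 22 23 24 25 26 27 28 29 30 31 32 33 34 35]
-30 [123 126 128 127 139 197 236 243 229 144  58  87 193 242 242]
0 [103 103 104 110 130 177 231 243 234 113  47  80 176 244 241]
30 [104 104 104 104 105 110 131 145 139  96  30  41 106 145 147]
60 [100 102 101 101 104 101 114 141 145 127  62  26  62 130 153]
90 [ 95  96  95  95  95  96  96 121 142 144  86  29  34  94 150]
120 [ 86  84  84  86  86  86  85  87 100 105  90  43  17  41  92]
150 [ 85  84  84  83  85  84  83  84  97 106 100  56  18  24  76]
180 [ 83  83  82  82  82  81  82  83 100 106 106  59  22  29  79]
210 [ 80  81  81 101 117 118 120 155 212 234 211 118  47 104 214]
r mm [18 19 20 21 22 23 24 25 26 27 28 29 30 31 32 33 34 35 36 37 38 39]
-150 [129 128 128 128 129 130 135 142 148 156 163 163 156 148 146 145 148 160
 172 180 186 192]
-120 [135 134 135 135 136 138 141 146 152 159 161 161 159 156 155 154 161 174
 185 193 200 205]
-90 [141 141 142 142 143 148 153 158 163 168 171 172 172 170 169 169 175 184
 192 200 205 208]
-60 [142 143 144 144 147 150 154 157 161 164 166 161 156 150 153 159 164 173
 185 195 204 206]
-30 [141 141 141 143 145 147 150 157 164 170 174 173 169 164 164 167 172 180
 189 198 204 208]
0 [138 137 137 137 138 140 144 151 159 166 168 168 165 159 155 157 170 182
 192 200 206 210]
30 [135 134 132 131 128 126 123 121 118 115 111 107 103  99  98 106 115 122
 128 134 136 138]
```

flask_50 is in, with an even 4–5 mm gap to the line centre all round. Now flask_25.

Call:
{"api": "step_arm", "payload": {
  "series": [
    [0,-0.81,-0.054,0,0,0,0],
    [0,-0.81,-0.054,0,0,0,0],
    [0,-0.81,-0.054,0,0,0,0],
    [0,-0.81,-0.054,0,0,0,0],
    [0,-0.81,-0.054,0,0,0,0],
    [0,-0.81,-0.054,0,0,0,0],
    [0,-0.81,-0.054,0,0,0,0],
    [0,-0.81,-0.054,0,0,0,0]
  ]
}}

```text
time: 32.98
tool_pos: [0.5724, -0.1887, 0.4]
eef_rot: [-0.002, 0.707, 0.707, -0.001]
wrist_force: [0.6, -0.4, 0.0]
finger_gap: 0.0931
finger_force: 0.0
```

Call:
{"api": "step_arm", "payload": {
  "series": [
    [0,-0.81,-0.054,0,0,0,0],
    [0,-0.81,-0.054,0,0,0,0],
    [0,-0.81,-0.054,0,0,0,0],
    [0,-0.78,-0.054,0,0,0,0],
    [0,0,0,0,0,0,0],
    [0,0,0,0,0,0,0.15],
    [0,0,0,0,0,0,0.15],
    [0,0,0,0,0,0,0.15]
  ]
}}

```text
time: 33.65
tool_pos: [0.5621, -0.3477, 0.3994]
eef_rot: [-0.002, 0.822, 0.569, -0.001]
wrist_force: [0.0, -0.4, -0.1]
finger_gap: 0.0928
finger_force: 0.0
```

Call:
{"api": "step_arm", "payload": {
  "series": [
    [0,0,0,0,0,0,0.15],
    [0,0,0,0,0,0,0.15],
    [0,0,0,0,0,0,0.15],
    [0,0,0,0,0,0,0.15],
    [0,0,0,0,0,0,0.15],
    [0,0,0,0,0,0,0.15],
    [0,0,0,0,0,0,0.15],
    [0,0,0,0,0,0,0.15]
  ]
}}

```text
time: 34.32
tool_pos: [0.5622, -0.3471, 0.3997]
eef_rot: [-0.002, 0.991, 0.134, -0.002]
wrist_force: [0.7, -1.0, 0.2]
finger_gap: 0.093
finger_force: 0.0
```

Call:
{"api": "step_arm", "payload": {
  "series": [
    [0,0,0,0,0,0,0.15],
    [0,0,0,0,0,0,0.15],
    [0,0,0,0,0,0,0.05],
    [0,0,0,0,0,0,0],
    [0,0,0,0,0,0,0],
    [0,0,0,0,0,0,0],
    [0,0,0,0,0,0,0],
    [0,0,0,0,0,0,0]
  ]
}}

```text
time: 34.98
tool_pos: [0.5626, -0.3474, 0.4022]
eef_rot: [-0.0, 1.0, 0.0, -0.0]
wrist_force: [-0.1, 0.0, -0.3]
finger_gap: 0.093
finger_force: 0.0
```

```bash
python3 - <<'E'
from h import *
s=get_state();print(s["tool_pos"],s["eef_rot"],s["joints"])
im=camera("wrist");C=get_calibration("wrist");cv2.imwrite("pics/w7.png",im)
print(project(C,np.array([[.5626,-.3474,0]])),np.array(C["world_from_camera"])[:3,3])
prof(C,im,(.5626,-.3474),.014,.030,range(0,360,30),z=0.)
E
```

```text
[ 0.56257058 -0.34743351  0.40220406] [-1.53210177e-04  9.99999877e-01  4.11485060e-04 -2.32709472e-04] [-6.30751037e-01  2.96756031e-01  1.30283210e+00 -2.72609596e-05
  1.54256109e+00  9.39223097e-01]
[[309.2545  209.47418]] [ 0.62880728 -0.34749467  0.38181095]
r mm [14 15 16 17 18 19 20 21 22 23 24 25 26 27 28 29]
0 [128 130 130 130 130 128 113  86  77  77  76  79  78  77  76  75]
30 [126 127 125 126 128 126 106  81  77  77  77  80  77  77  76  78]
60 [121 121 121 121 121 119 103  81  76  76  79  77  78  77  77  76]
90 [114 112 112 112 112 111 103  87  78  77  76  77  76  77  78  79]
120 [107 104 103 103 102 103  98  84  78  77  76  77  76  77  76  77]
150 [ 67  80  86 107 113 136 159 164 161 149 145 143 144 144 143 144]
180 [163 163 156 100  82  81  89 107 110 112 112 119 162 172 156 124]
210 [ 96  97 125 141 167 198 234 254 254 230 121 118 143 145 144 144]
240 [114 106 106 106 105 105 104  96  78  77  76  77  77  78  78  77]
270 [114 115 113 111 114 114 108  90  77  77  77  77  78  78  78  77]
300 [120 121 121 122 121 120 106  84  76  77  78  76  75  77  77  76]
330 [156 149 137 128 129 128 111  85  76  77  77  76  77  77  76  77]
```

Call:
{"api": "step_arm", "payload": {
  "series": [
    [0,0,0,0.5,0,0,0],
    [0,0,0,0.7,0,0,0],
    [0,0,0,0.7,0,0,0],
    [0,0,0,0.7,0,0,0],
    [0,0,0,0.5,0,0,0],
    [0,0,0,0.25,0,0,0],
    [0,0,0,0.12,0,0,0],
    [0.3,0,0,0,0,0,0]
  ],
  "force": 25
}}

```text
time: 35.7
tool_pos: [0.5624, -0.3474, 0.2282]
eef_rot: [-0.0, 1.0, 0.0, -0.001]
wrist_force: [0.3, 0.2, 0.2]
finger_gap: 0.0898
finger_force: 0.0
```

Call:
{"api": "step_arm", "payload": {
  "series": [
    [0.5,0,0,0,0,0,0],
    [0.6,0,0,0,0,0,0],
    [0.7,0,0,0,0,0,0],
    [0.8,0,0,0,0,0,0],
    [1,0,0,0,0,0,0],
    [1,0,0,0,0,0,0],
    [1,0,0,0,0,0,0],
    [1,0,0,0,0,0,0]
  ]
}}

```text
time: 36.37
tool_pos: [0.5626, -0.3475, 0.2291]
eef_rot: [-0.0, 1.0, 0.0, -0.0]
wrist_force: [-0.1, -0.3, 0.4]
finger_gap: 0.0378
finger_force: 0.0
```

Call:
{"api": "step_arm", "payload": {
  "series": [
    [1,0,0,0,0,0,0],
    [1,0,0,0,0,0,0],
    [1,0,0,0,0,0,0],
    [1,0,0,0,0,0,0],
    [1,0,0,-0.05,0,0,0],
    [1,0,0,-0.15,0,0,0],
    [1,0,0,-0.3,0,0,0],
    [1,0,0,-0.5,0,0,0]
  ]
}}

```text
time: 37.03
tool_pos: [0.5618, -0.3469, 0.2778]
eef_rot: [-0.001, 1.0, -0.0, -0.002]
wrist_force: [0.1, 0.1, -1.1]
finger_gap: 0.0279
finger_force: 24.8
```

Call:
{"api": "step_arm", "payload": {
  "series": [
    [1,0,0,-0.7,0,0,0],
    [1,0,0,-0.8,0,0,0],
    [1,0,0,-0.5,0,0,0],
    [1,0,-0.3,0,0,0,0],
    [1,0,-0.6,0,0,0,0],
    [1,0,-0.8,0,0,0,0],
    [1,0,-0.8,0,0,0,0],
    [1,0,-0.8,0,0,0,0]
  ]
}}

```text
time: 37.7
tool_pos: [0.5621, -0.1809, 0.3802]
eef_rot: [0.0, 1.0, -0.0, 0.001]
wrist_force: [0.0, -0.2, 0.4]
finger_gap: 0.028
finger_force: 24.8
```

Call:
{"api": "step_arm", "payload": {
  "series": [
    [1,0,-0.8,0,0,0,0],
    [1,0,-0.8,0,0,0,0],
    [1,0,-0.8,0,0,0,0],
    [1,0,-0.8,0,0,0,0],
    [1,0,-0.8,0,0,0,0],
    [1,0,-0.8,0,0,0,0],
    [1,0,-0.8,0,0,0,0],
    [1,0,-0.8,0,0,0,0]
  ]
}}

```text
time: 38.37
tool_pos: [0.562, 0.1396, 0.3805]
eef_rot: [-0.0, 1.0, 0.0, 0.001]
wrist_force: [1.1, -0.4, -0.3]
finger_gap: 0.028
finger_force: 24.8
```

Call:
{"api": "step_arm", "payload": {
  "series": [
    [1,0,-0.8,0,0,0,0],
    [1,0,-0.7,0,0,0,0],
    [1,0.05,-0.4,0,0,0,0],
    [1,0.05,-0.2,0,0,0,0],
    [1,0,-0.1,0,0,0,0],
    [1,0,0,0,0,0,0],
    [1,0,0,0,0,0,0],
    [1,0,0,0,0,0,0]
  ]
}}

```text
time: 39.03
tool_pos: [0.5678, 0.2461, 0.3792]
eef_rot: [0.0, 1.0, -0.001, -0.0]
wrist_force: [-0.1, 0.4, -0.1]
finger_gap: 0.0276
finger_force: 24.8
```

Call:
{"api": "step_arm", "payload": {
  "series": [
    [1,0,0,0.2,0,0,0],
    [1,0,0,0.5,0,0,0],
    [1,0,0,0.6,0,0,0],
    [1,0,0,0.6,0,0,0],
    [1,0,0,0.4,0,0,0],
    [1,0,0,0.2,0,0,0],
    [1,0,0,0.1,0,0,0],
    [1,0,0,0,0,0,0]
  ]
}}

```text
time: 39.7
tool_pos: [0.5674, 0.2469, 0.2481]
eef_rot: [0.0, 1.0, -0.0, -0.001]
wrist_force: [0.3, -0.3, 0.1]
finger_gap: 0.0277
finger_force: 24.8
```

```bash
python3 - <<'E'
from h import *
s=get_state();print(s["tool_pos"],s["finger_gap"])
im=camera("wrist");C=get_calibration("wrist");cv2.imwrite("pics/w8.png",im)
A=[0,30,60,90,120,240,270,300,330]
prof(C,im,(.5675,.2475),.014,.034,A,z=.006)
prof(C,im,(.5675,.2475),.014,.026,A,z=s["tool_pos"][2]-.229)
E
```

```text
[0.56742107 0.24687817 0.24807611] 0.027699168216405248
r mm [14 15 16 17 18 19 20 21 22 23 24 25 26 27 28 29 30 31 32 33 34]
0 [107 107 106 103 135 149 149 147 145 144 145  61  16  23 105 153 150 147
 146 148 146]
30 [104 105 104 101 116 145 143 142 139 142 144 118  23  16  73 146 144 143
 144 142 142]
60 [103 100 102 100  98 104 141 141 140 140 140 111  23  17  62 140 142 144
 147 147 149]
90 [ 98  97  97  95  95  94  93 108 142 144 143  90  19  16 100 147 148 145
 146 144 146]
120 [95 96 95 93 94 92 89 88 79 52 62 82 85 86 82 77 74 75 73 72 75]
240 [98 98 98 95 94 93 93 90 79 56 41 62 83 86 83 78 74 74 75 73 73]
270 [100  99  99  99  98  97  96  98 123 112  23  17 144 241 239 239 239 239
 238 239 239]
300 [102 102 102 103 100 101 130 146 147 144  56  16  34 141 145 186 240 239
 239 239 239]
330 [105 106 104 103 102 143 151 150 149 149 123  20  14  46 139 147 146 143
 145 146 149]
r mm [14 15 16 17 18 19 20 21 22 23 24 25]
0 [106 106 106 107 107 105 104 144 149 149 148 144]
30 [103 104 102 103 106 101 105 138 144 147 145 147]
60 [100  98  99  99  98  98 101 140 143 142 137 131]
90 [ 95  96  96  93  92  90  91 135 146 105  19  19]
120 [94 94 91 89 88 80 52 16 17 22 60 80]
240 [95 92 94 91 90 88 83 40 12 12 24 63]
270 [ 97  97  97  96  95  94  91  88  24  12 125 240]
300 [102 102 101 100 101 101  98 124 146 145  72  15]
330 [105 105 105 105 105 105 103 136 146 144 141 143]
```

The base is upright and round at its expected height. The circle's centre measures (0.568, 0.2484), so I'll nudge by +0.5 and +1 mm and lower to 0.235.

Call:
{"api": "step_arm", "payload": {
  "series": [
    [1,0.01,-0.02,0.05,0,0,0],
    [1,0,0,0.06,0,0,0],
    [1,0,0,0.06,0,0,0],
    [1,0,0,0.04,0,0,0],
    [1,0,0,0.02,0,0,0],
    [1,0,0,0.02,0,0,0],
    [1,0,0,0,0,0,0],
    [1,0,0,0,0,0,0]
  ]
}}

```text
time: 40.42
tool_pos: [0.5681, 0.2485, 0.2366]
eef_rot: [0.0, 1.0, 0.0, -0.0]
wrist_force: [-0.2, 0.1, -0.7]
finger_gap: 0.0281
finger_force: 24.8
```

Call:
{"api": "step_arm", "payload": {
  "series": [
    [1,0,0,0.01,0,0,0],
    [1,0,0,0.01,0,0,0],
    [1,0,0,0.01,0,0,0],
    [1,0,0,0,0,0,0],
    [1,0,0,0,0,0,0],
    [1,0,0,0,0,0,0],
    [1,0,0,0,0,0,0],
    [1,0,0,0,0,0,0]
  ]
}}

```text
time: 41.08
tool_pos: [0.5681, 0.2485, 0.2351]
eef_rot: [-0.0, 1.0, -0.0, 0.0]
wrist_force: [0.0, -0.6, -0.1]
finger_gap: 0.0276
finger_force: 24.8
```

Call:
{"api": "step_arm", "payload": {
  "series": [
    [1,0,0,0.005,0,0,0],
    [1,0,0,0,0,0,0],
    [0.68,0,0,0,0,0,0],
    [0.6,0,0,0,0,0,0],
    [0.5,0,0,0,0,0,0],
    [0.4,0,0,0,0,0,0],
    [0.3,0,0,0,0,0,0],
    [0.2,0,0,0,0,0,0]
  ]
}}

```text
time: 41.75
tool_pos: [0.5681, 0.2485, 0.2348]
eef_rot: [0.0, 1.0, 0.0, -0.0]
wrist_force: [0.3, 0.3, -0.5]
finger_gap: 0.0583
finger_force: 0.0
```

Call:
{"api": "step_arm", "payload": {
  "series": [
    [0.2,0,0,-0.1,0,0,0],
    [0.2,0,0,-0.3,0,0,0],
    [0.2,0,0,-0.6,0,0,0],
    [0.2,0,0,-0.8,0,0,0],
    [0.2,0,0,-0.8,0,0,0],
    [0.2,0,0,-0.8,0,0,0],
    [0.2,0,0,0,0,0,0],
    [0.2,0,0,0,0,0,0]
  ]
}}

```text
time: 42.42
tool_pos: [0.5689, 0.2488, 0.4097]
eef_rot: [-0.001, 1.0, 0.0, 0.004]
wrist_force: [-0.3, 0.9, -0.4]
finger_gap: 0.0745
finger_force: 0.0
```

```bash
python3 - <<'E'
from h import *
s=get_state();print(s["tool_pos"],s["finger_gap"])
im=camera("wrist");C=get_calibration("wrist");cv2.imwrite("pics/w9.png",im)
print(fit(C,im,(.568,.248),.0254))
prof(C,im,(.568,.248),.016,.030,range(-120,121,30),z=.006)
print("150");prof(C,im,(.484,.109),.030,.044,range(-120,121,30),z=.006)
print("250");prof(C,im,(.457,.221),.039,.052,range(-120,121,30),z=.006)
print("50");prof(C,im,(.595,.137),.022,.036,range(-120,121,30),z=.006)
S=get_calibration("scene");a=cv2.imread("pics/scene0.png");b=camera("scene");cv2.imwrite("pics/scene9.png",b)
d=cv2.absdiff(a,b).max(2)
for n,(x,y) in dict(tall=(310,240),low=(313,306),yA=(240,245),red=(215,280),yB=(160,320),yC=(210,365)).items(): print(n,np.percentile(d[y-15:y+15,x-14:x+14],90))
E
```

```text
[0.5689057  0.24881323 0.40973774] 0.07453340781691951
(array([0.5655, 0.247 , 0.0253]), np.int64(520))
r mm [16 17 18 19 20 21 22 23 24 25 26 27 28 29]
-120 [ 86  87  86  84  84  93 120 145 148 141  82  30  52 113]
-90 [ 95  94  93  94 105 131 149 146 131  71  27  62 129 147]
-60 [101  99  99 112 139 148 143 106  36  24  63 126 145 150]
-30 [105 105 106 128 147 147 104  38  27  88 147 145 144 148]
0 [106 107 115 139 149 115  53  22  54 133 152 147 150 149]
30 [105 103 115 136 145 102  36  25  81 139 146 143 145 144]
60 [ 98  98 101 127 151 134  70  26  47 111 138 144 148 148]
90 [ 92  92  90  89 116 140 126  72  22  48 129 145 145 148]
120 [ 86  85  84  82  84 108 139 140  92  35  32 101 139 141]
150
r mm [30 31 32 33 34 35 36 37 38 39 40 41 42 43]
-120 [107 106 105 102 103 104 104 103 106 109 114 121 122 123]
-90 [129 130 131 132 133 134 135 136 137 121  79  66 149 239]
-60 [134 137 137 138 140 179 228 236 178  79  62 170 238 239]
-30 [135 135 135 137 182 231 241 209 117  45  92 208 238 240]
0 [130 127 122 139 196 236 237 198  97  42 103 236 241 238]
30 [122 117 113 133 198 235 241
[... 679 characters left out ...]
08]
120 [42 43 44 46 45 46 47 47 46 43 44 45 45]
50
r mm [22 23 24 25 26 27 28 29 30 31 32 33 34 35]
-120 [ 78  99 177 241 238 180 138 129 130 130 131 132 130 131]
-90 [ 95  94  94  93  94  94  95 104 124 137 146 160 185 201]
-60 [129 129 131 136 173 231 241 231 138  43 109 220 240 238]
-30 [131 133 139 191 237 240 237 156  58  70 177 232 240 239]
0 [126 129 137 190 236 241 215 116  54 117 215 240 239 239]
30 [121 119 120 152 223 240 236 169  55  80 190 236 239 239]
60 [112 113 112 111 158 221 239 205 107  49  98 196 240 240]
90 [105 106 105 104 103 140 220 241 217 130  58 114 205 237]
120 [100 100 100 101  99  96 110 211 242 227 135  58 112 211]
tall 7.0
low 4.0
yA 4.0
red 4.0
yB 4.0
yC 4.0
```

All four flasks are centred with even gaps, and the beakers and look-alikes are unmoved. Handing in.

```bash
python3 -c "
from workcell import *
print(finish_job())"
```

```text
the job is handed in; nothing more can be done
None
```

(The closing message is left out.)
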